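Fill the capper's feed bowl from the dosing pan

TASK

Lift the small steel pan of caps out of its dock, stand it upright on the black mat with the caps still in it, and let go. Then take it again by its long handle, pour all eight caps into the round feed bowl, and stand the empty pan upright on the mat again. Do not disturb the bottles.

Things in the scene. Friction and masses are not known exactly. Their poses are not given: they have to be found in the camera images.
- pan: Small stainless-steel dosing pan: open conical cup, 66 mm across the foot, 100 mm across the rim, 70 mm high, wall 3 mm, floor 4 mm, 0.19 to 0.30 kg empty. Long bar handle along its +x, short lug along its -x (see the two points). Origin: centre of the foot's underside; z up along the cup's axis. At the start it stands upright in the dock with the caps in it.
- pan_handle (a point): Middle of the pan's long handle: a straight level octagonal bar, 16 mm across its flats (flats upright, level and at 45 degrees), from 46 to 156 mm from the cup's axis along the pan's +x. This point: 101 mm from the axis, on the bar's centre line, 58 mm above the underside of the foot.
- pan_lug (a point): Gripping point of the pan's short lug: a stub with the handle's octagonal section (16 mm across flats), from 46 to 80 mm from the cup's axis along the pan's -x. This point: 66 mm from the axis, on its centre line, 58 mm above the underside of the foot.
- dock: Fixed aluminium dock. The pan stands on its 6 mm base plate, cup over the origin (on the bench), long handle along the dock's +x between two upright cheek plates: 90 mm high, from 68 to 158 mm along +x, 34 mm apart inside, so the handle cannot be gripped there; the lug is free. The pan comes out straight up and is clear of the cheeks after rising 40 mm.
- mat: Fixed black rubber mat flat on the bench, 190 by 190 mm, 4 mm thick. Origin: centre of its underside, on the bench.
- bowl: Fixed round feed bowl of the capping station: aluminium, open above, 200 mm outside and 192 mm inside diameter at the rim, its rim 100 mm above the bench, inner floor 35 mm above the bench and about 140 mm across. Empty at the start. Origin: on the bench, on its axis; z up.
- bowl_rim (a point): Centre of the feed bowl's mouth, in the plane of its rim, 100 mm above the bench.
- cap0: One of eight like screw caps, black plastic, 24 mm across and 18 mm high, about 12 g, loose in the pan at the start. Origin: centre of its open end face (white liner); z along its axis.
- cap1: One of eight like screw caps, black plastic, 24 mm across and 18 mm high, about 12 g, loose in the pan at the start. Origin: centre of its open end face (white liner); z along its axis.
- cap2: One of eight like screw caps, black plastic, 24 mm across and 18 mm high, about 12 g, loose in the pan at the start. Origin: centre of its open end face (white liner); z along its axis.
- cap3: One of eight like screw caps, black plastic, 24 mm across and 18 mm high, about 12 g, loose in the pan at the start. Origin: centre of its open end face (white liner); z along its axis.
- cap4: One of eight like screw caps, black plastic, 24 mm across and 18 mm high, about 12 g, loose in the pan at the start. Origin: centre of its open end face (white liner); z along its axis.
- cap5: One of eight like screw caps, black plastic, 24 mm across and 18 mm high, about 12 g, loose in the pan at the start. Origin: centre of its open end face (white liner); z along its axis.
- cap6: One of eight like screw caps, black plastic, 24 mm across and 18 mm high, about 12 g, loose in the pan at the start. Origin: centre of its open end face (white liner); z along its axis.
- cap7: One of eight like screw caps, black plastic, 24 mm across and 18 mm high, about 12 g, loose in the pan at the start. Origin: centre of its open end face (white liner); z along its axis.
- bottle_a: Bystander: square amber-glass oil bottle standing at the far side, 60 by 60 mm, 240 mm high with its cap. Origin: centre of its underside.
- bottle_b: Bystander: square amber-glass oil bottle standing at the far side, 60 by 60 mm, 240 mm high with its cap. Origin: centre of its underside.
There are look-alikes about, which are no part of the job. What is shaped like the pan but blue is not meant.

How it is judged:
On the way, in this order (a step that is already met when the one before it is completed fails the run):
1. the pan stands upright on the mat, let go, with all the caps in it (x of pan in the frame of mat between -0.075 and 0.075 m and y of pan in the frame of mat between -0.075 and 0.075 m and z of pan in the frame of mat below 0.009 m and angle between pan's own z axis and vertical below 0.08 rad and linear speed of pan below 0.02 m/s and contact force between the fingers and pan below 0.05 N and distance between each of cap0, cap1, cap2, cap3, cap4, cap5, cap6, cap7 and pan below 0.09 m), for 0.2 s.
2. held by its long handle, the pan is tipped over the feed bowl (angle between pan's own z axis and vertical above 1.2 rad and distance between the grasp point and pan_handle below 0.065 m and contact force between the fingers and pan above 1 N and horizontal distance between pan and bowl below 0.2 m and height (world z) of pan above 0.1 m), for 0.1 s.
At the end, for the whole second after the job is handed in: All eight caps lie in the feed bowl (inside its rim, not above it) and the pan stands upright (within 0.08 rad) on the mat, its axis within 75 mm of the mat's centre along each of the mat's sides, released and at rest (horizontal distance between each of cap0, cap1, cap2, cap3, cap4, cap5, cap6, cap7 and bowl below 0.098 m and z of cap0 in the frame of bowl between 0.03 and 0.105 m and z of cap1 in the frame of bowl between 0.03 and 0.105 m and z of cap2 in the frame of bowl between 0.03 and 0.105 m and z of cap3 in the frame of bowl between 0.03 and 0.105 m and z of cap4 in the frame of bowl between 0.03 and 0.105 m and z of cap5 in the frame of bowl between 0.03 and 0.105 m and z of cap6 in the frame of bowl between 0.03 and 0.105 m and z of cap7 in the frame of bowl between 0.03 and 0.105 m and x of pan in the frame of mat between -0.075 and 0.075 m and y of pan in the frame of mat between -0.075 and 0.075 m and z of pan in the frame of mat below 0.009 m and angle between pan's own z axis and vertical below 0.08 rad and linear speed of pan below 0.02 m/s and contact force between the fingers and pan below 0.05 N); the robot touches nothing.
It fails at once if a bottle is shifted by more than 30 mm or tipped over (distance of any of bottle_a, bottle_b from where it was at the start of the episode above 0.03 m or angle between any of bottle_a, bottle_b's own z axis and vertical above 0.4 rad).
It also fails if it takes over 67 s, if anything falls off the work surface, if the arm or the gripper's body presses on something with over 40 N, if the wrist force passes 120 N, or if a joint passes its speed limit or range.

ROBOT

A 6-joint arm with a two-finger parallel gripper is mounted at the origin on the work surface. World frame = base frame: x ahead of the robot, y to its left, z up, the work surface at z = 0. Lengths are in m, angles in rad, forces in N, time in s.
With the tool pointing down it reaches from about 0.375 to 0.9 m from the base axis. Payload 3.1 kg.
Tool frame: the origin (TCP) lies at the very end of the fingers, on their centre line; the grasp point (between the pads) lies 19 mm behind it (tcp_to_grasp is the distance from the TCP to the grasp point, in m); z points along the fingers, y is the direction in which the jaws open and shut (so a half turn about z gives the same grasp; the last joint's range is limited). The gripper opens to 85 mm and grips with 20 to 120 N. Pads are 22 mm wide; open, the fingers measure 114 mm over their backs; the gripper's body (76 mm by 85 mm) begins 54 mm behind the grasp point. The pads swing forward as they close: fully open they stand 13 mm farther back than shut.
Start: joints at [-1.417, 0.527, 1.433, -0, 1.181, -0.178], TCP at [0.204, -0.591, 0.231] pointing down, gripper open.
Joint ranges: [-3.08, 3.08], [-0.75, 2.2], [0.22, 2.44], [-1.43, 4.57], [0, 2.65], [-2.85, 2.85]. Speed limits (rad/s): [2.79, 2.79, 3.14, 3.14, 3.14, 3.14].

INTERFACE

Orientations are given as a unit quaternion [x, y, z, w].
In Python, from station import sense, snapshot, camera_info, sign_off, tcp_to_grasp gives the robot as it stands.
- The arm moves only by the shell command python3 -m inch 'ROWS' [FORCE]. ROWS is JSON, a list of rows, each a list of 3 entries, a list of its own where there are three numbers: the closure, from -1 (fully open) to 1 (shut), so that 0 is half open, then the shift along the tool's x, y, z normalised to -1 to 1, where 1 is 10 cm, then the turn, a rotation vector about the tool's x, y, z normalised to -1 to 1, where 1 is 360 degrees. In form: [[jaw, [dx, dy, dz], [ax, ay, az]], ...]. A call has 1 to 20 rows; each row is the pose to reach, as a shift and turn from the pose commanded when the call began, along the tool's axes at that moment, turning the shorter way round; what a row does not reach only later rows make up. A row lasts 1/10 s, in which the tool goes at most 50 mm and 8.59 degrees, less where a joint would pass 70% of its speed; a pose out of reach is approached as far as the arm can. A call with a number of a shift or a turn outside -1 to 1 is refused whole. A call with a gripper value outside its range is refused whole. The fingers move at their own pace and stop on an object; FORCE is the grip in N (left out, the last holds). Time passes only in rows, so rows that repeat a pose let the fingers close. It gives the time, the measured TCP pose, the force and the opening at its end, in the units of the state.
- sense(): the state, without advancing time (a new reading comes with each control period).
- snapshot(name): name is "scene" or "top"; returns (picture, depth): 384x512x3 uint8, blue, green, red; 384x512 float32, m along the optical axis (not along the pixel's ray), 0 where there is no reading.
- camera_info(name): a dict with "K" (3x3 intrinsics, pixels), "origin" and "orientation" of the camera in the world. Camera axes: x right, y down, z forward; pixel columns grow to the right and rows downward; lengths in m; the calibration is good to about 2 mm. A picture is of the moment at which its call begins. camera_info takes no time and is no camera call.
- sign_off(): hands the job in, once; it reports no verdict.
The state is a dict: "t": time; "q": joint angles; "qd": joint speeds; "tau": joint torques, N m; "tcp_pos": TCP position; "tool_rot": TCP orientation; "force": force on the tool from outside, world axes, zero at the start; "ft_torque": the same for the moment, N m; "finger_gap": opening from 0.0 (shut) to 1.0 (fully open).
Only numpy, scipy, OpenCV 4.12 (cv2) and the standard library are available. Lean on these libraries where they do the work, as an engineer would, in place of code of your own. Each camera call takes 0.05 s, during which the arm holds its last target.

## Working session

There is one attempt and no reset: what is moved stays moved. The work goes in short steps, Python scripts to look and compute and a shell command to move; the robot and the scene stay as the last step left them, time stands still between calls to the robot, and variables do not carry over. Pictures are saved under pics/ and viewed, and the job is handed in when it is done.

```bash
ls; mkdir -p pics
cat > h.py <<'E'
import numpy as np,cv2
from station import *
from scipy.spatial.transform import Rotation as R
def cam(n):
    c=camera_info(n); return np.array(c["K"]),np.array(c["origin"]),R.from_quat(c["orientation"]).as_matrix()
def px2w(n,u,v,d):
    K,o,M=cam(n); p=np.array([(u-K[0,2])/K[0,0]*d,(v-K[1,2])/K[1,1]*d,d]); return o+M@p
def w2px(n,P):
    K,o,M=cam(n); p=M.T@(np.array(P)-o); return (K@p)[:2]/p[2]
def cloud(n,dep):
    K,o,M=cam(n); v,u=np.mgrid[:dep.shape[0],:dep.shape[1]]
    p=np.stack([(u-K[0,2])/K[0,0]*dep,(v-K[1,2])/K[1,1]*dep,dep],-1); return o+p@M.T
E
python3 - <<'E'
from h import *
for n in("scene","top"):
    a,d=snapshot(n); np.save(n+"0.npy",d); cv2.imwrite(f"pics/{n}0.png",a); print(n,camera_info(n))
s=sense();print(s,tcp_to_grasp)
E
```

```text
pics
scene {'K': array([[353.31159507,   0.        , 252.25039647],
       [  0.        , 353.31159507, 197.13914034],
       [  0.        ,   0.        ,   1.        ]]), 'origin': array([ 0.72106293, -0.33149169,  0.72053451]), 'orientation': array([ 0.92561735,  0.26774336, -0.06828335, -0.25861825])}
top {'K': array([[490.64386056,   0.        , 258.20463156],
       [  0.        , 490.64386056, 189.23164596],
       [  0.        ,   0.        ,   1.        ]]), 'origin': array([ 0.42151284, -0.00293608,  1.33840588]), 'orientation': array([-0.70049306,  0.71216722, -0.03533932,  0.02963877])}
{'t': 0.1, 'q': array([-1.41649552e+00,  5.28342416e-01,  1.43380329e+00,  3.67539602e-05,
        1.18142008e+00, -1.78461217e-01]), 'qd': array([ 0.00143355, -0.00291946, -0.00238152,  0.00020632, -0.00010899,
       -0.0005565 ]), 'tau': array([ 1.69179493e-04, -4.43304133e+01, -1.78586286e+01, -3.19788378e-04,
        3.85724838e-03,  9.36288274e-06]), 'tcp_pos': array([ 0.20411643, -0.59003007,  0.23044114]), 'tool_rot': array([ 9.86191258e-01,  1.65607454e-01,  2.89109276e-05, -9.86292035e-04]), 'force': array([-1.04358546, -0.0783544 , -0.24719676]), 'ft_torque': array([0.0300513 , 0.012935  , 0.03502775]), 'finger_gap': 0.9979251144975485} 0.0187
```

View pics/scene0.png

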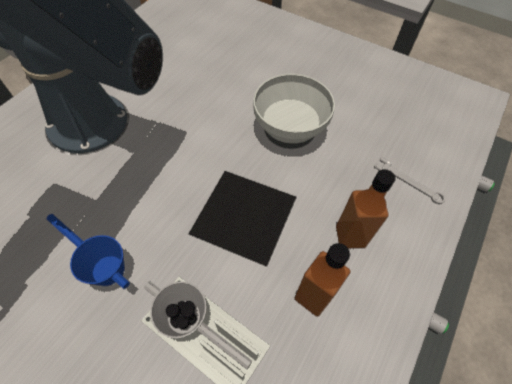

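View pics/top0.png

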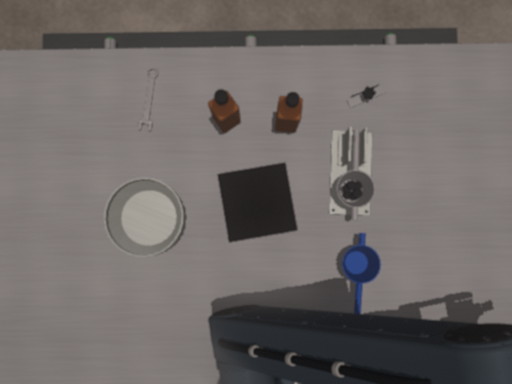

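The steel pan with black caps sits in the light dock at scene (180,308) / top (352,189). The only look-alike is the blue pan at scene (98,260) / top (360,265), which is not the one wanted. The mat is at top (258,202), the bowl at top (145,217), and the bottles at top (225,110) and (290,113). Next is a close crop to check the choice.

Run:
```python
from h import *
a=cv2.imread("pics/top0.png"); b=cv2.imread("pics/scene0.png")
c1=cv2.resize(a[110:290,300:420],None,fx=3.3,fy=3.3,interpolation=cv2.INTER_CUBIC)
c2=cv2.resize(b[270:384,130:280],None,fx=2.6,fy=2.6,interpolation=cv2.INTER_CUBIC)
H=max(c1.shape[0],c2.shape[0]); 
o=np.zeros((H,c1.shape[1]+c2.shape[1],3),np.uint8);o[:c1.shape[0],:c1.shape[1]]=c1;o[:c2.shape[0],c1.shape[1]:]=c2
cv2.imwrite("pics/crop0.png",o);print(o.shape)
dt=np.load("top0.npy");P=cloud("top",dt)
ds=np.load("scene0.npy");Q=cloud("scene",ds)
def circ(p):
    A=np.c_[2*p,np.ones(len(p))];s=np.linalg.lstsq(A,(p**2).sum(1),rcond=None)[0];return s[:2],np.sqrt(s[2]+s[0]**2+s[1]**2)
# mat corners from top
g=cv2.cvtColor(a,cv2.COLOR_BGR2GRAY)
m=((g<45)&(np.abs(P[...,2])<.02)).astype(np.uint8); m[300:]=0
n,l,st,ce=cv2.connectedComponentsWithStats(m); i=1+st[1:,4].argmax(); print(st[i],ce[i])
pts=P[l==i][:,:2].astype(np.float32); r=cv2.minAreaRect(pts);print("mat",r)
for n,X,sl in(("top",P,(slice(170,265),slice(95,195))),("scene",Q,(slice(70,145),slice(245,340)))):
    x=X[sl].reshape(-1,3); x=x[(x[:,2]>.085)&(x[:,2]<.115)]
    print("bowl",n,len(x),x.mean(0),circ(x[x[:,2]>.094][:,:2]))
for n,X,sl in(("top",P,(slice(125,225),slice(320,385))),("scene",Q,(slice(270,384),slice(130,280)))):
    x=X[sl].reshape(-1,3)
    t=x[(x[:,2]>.070)&(x[:,2]<.085)]; print(n,"pan rim",len(t),circ(t[:,:2]) if len(t)>5 else 0, np.histogram(x[:,2],bins=np.arange(0,.12,.01)))
# bottles
for n,X in(("top",P),("scene",Q)):
    for zl,zh in((.15,.2),(.21,.25)):
        mm=((X[...,2]>zl)&(X[...,2]<zh)).astype(np.uint8); 
        k,l,st,ce=cv2.connectedComponentsWithStats(mm)
        for i in range(1,k):
            if st[i,4]>15: print(n,zl,st[i],X[l==i].mean(0),X[l==i].min(0),X[l==i].max(0))
```

```text
(594, 786, 3)
[ 219  164   77   77 4430] [256.79209932 201.89977427]
mat ((0.5109853744506836, -0.010496698319911957), (0.18243251740932465, 0.1825486123561859), 9.000927925109863)
bowl top 573 [0.47201503 0.28502514 0.09743895] (array([0.47079037, 0.27580983]), np.float64(0.09741568038072734))
bowl scene 978 [0.4715939  0.27424184 0.09460662] (array([0.46991256, 0.27530019]), np.float64(0.09742263983852749))
top pan rim 467 (array([ 0.57588612, -0.26278065]), np.float64(0.07242302636906217)) (array([2732,  350,  155,  165,  239,  196,  421,  432,  138,   69,    0]), array([0.  , 0.01, 0.02, 0.03, 0.04, 0.05, 0.06, 0.07, 0.08, 0.09, 0.1 ,
       0.11]))
scene pan rim 1080 (array([ 0.57180272, -0.26919336]), np.float64(0.07382385307802561)) (array([9352,  829,  317,  285,  440,  329,  823, 1052,  210,  262,    0]), array([0.  , 0.01, 0.02, 0.03, 0.04, 0.05, 0.06, 0.07, 0.08, 0.09, 0.1 ,
       0.11]))
top 0.15 [208  91  32  31 402] [0.72927073 0.06774602 0.16455071] [0.70084087 0.03051221 0.15000963] [0.77552625 0.10691073 0.19966005]
top 0.15 [278  96  25  25 400] [ 0.72226687 -0.092
[... 677 characters left out ...]
  46  46 986] [ 0.72961658 -0.10634713  0.16549604] [ 0.69752452 -0.12791459  0.15004421] [ 0.76076051 -0.06452644  0.19975049]
scene 0.21 [ 14  53  56  24 561] [ 0.0309398  -0.04657247  0.22774744] [-0.03177875 -0.0624566   0.21006884] [ 0.11378263 -0.01116605  0.24986808]
scene 0.21 [131  62  32  34 265] [0.26250434 0.03090598 0.23809992] [ 0.2529021  -0.01421257  0.21765967] [0.26841729 0.08348939 0.24999512]
scene 0.21 [372 170  24  24 418] [0.73778338 0.06314313 0.23370662] [0.72221671 0.05245428 0.21025088] [0.75324852 0.08380737 0.24255965]
scene 0.21 [326 243  25  26 489] [ 0.72923947 -0.09932027  0.23599635] [ 0.71339504 -0.11093367  0.21096014] [ 0.74491225 -0.07945417  0.24264062]
```

View pics/crop0.png

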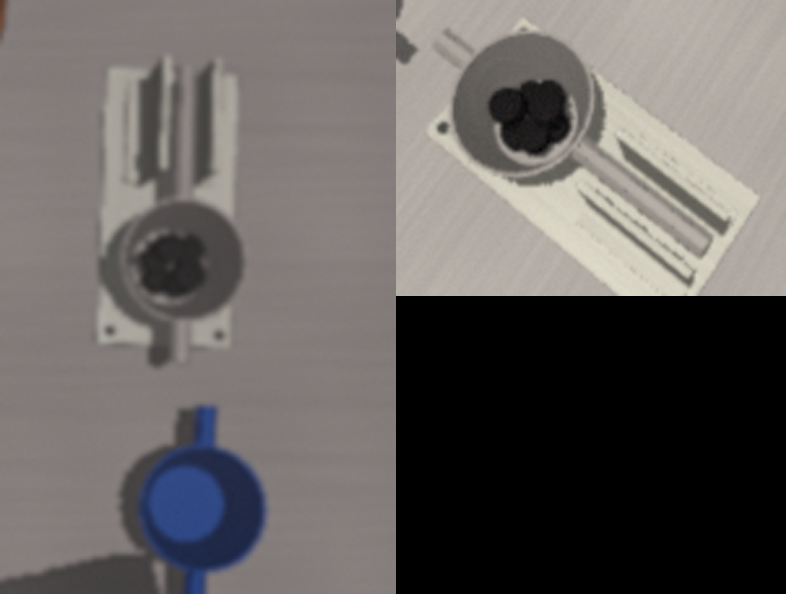

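The crop confirms it: the steel pan, holding black caps, has its short lug toward the robot (crop 183,340) and its handle between the cheeks. The blue pan below it is the look-alike. Next I get the exact axis and yaw.

Run:
```python
from h import *
from scipy.optimize import least_squares
for n in("top","scene"):
    d=np.load(n+"0.npy");X=cloud(n,d).reshape(-1,3)
    b=(X[:,0]>.44)&(X[:,0]<.78)&(X[:,1]>-.36)&(X[:,1]<-.19)
    X=X[b]
    t=X[(X[:,2]>.0745)&(X[:,2]<.080)]
    t=t[np.hypot(t[:,0]-.562,t[:,1]+.27)<.062]
    f=least_squares(lambda p:np.hypot(t[:,0]-p[0],t[:,1]-p[1])-.0485,[.562,-.27],loss="soft_l1",f_scale=.002)
    c=f.x;print(n,"rim",len(t),c,np.median(np.abs(f.fun)))
    r=np.hypot(X[:,0]-c[0],X[:,1]-c[1])
    L=X[(X[:,2]>.066)&(X[:,2]<.0745)&(r>.054)&(r<.09)&(X[:,0]<c[0]-.03)]
    print("lug",len(L),L.mean(0),L.min(0),L.max(0))
    Hn=X[(X[:,2]>.066)&(X[:,2]<.0745)&(r>.06)&(r<.16)&(X[:,0]>c[0])]
    lat=Hn[:,1]-c[1]; Hn=Hn[np.abs(lat)<.03]
    print("handle",len(Hn),Hn.mean(0), "yaw h",np.degrees(np.arctan2(*(Hn.mean(0)-L.mean(0))[[1,0]])),"lug-yaw",np.degrees(np.arctan2(*(c-L.mean(0)[:2])[[1,0]])))
```

```text
top rim 79 [ 0.5365062  -0.26571984] 0.0015356931882497954
lug 50 [ 0.46970065 -0.26205098  0.07017804] [ 0.45692287 -0.26956892  0.06610795] [ 0.48316207 -0.25528174  0.07438074]
handle 232 [ 0.64555449 -0.27192191  0.07058621] yaw h -3.2127250175192668 lug-yaw -3.143440173066801
scene rim 183 [ 0.53346063 -0.26652816] 0.0007128971762169825
lug 118 [ 0.46680857 -0.2630763   0.07113902] [ 0.45358456 -0.27147704  0.06642832] [ 0.48025647 -0.25442309  0.07446576]
handle 595 [ 0.64288203 -0.27246111  0.07094714] yaw h -3.0510075792086977 lug-yaw -2.9646587569979173
```

Pan axis is at about (0.535,-0.266) with yaw -3.1°, so the lug grip point is at (0.468,-0.2625,0.064). I move above it in four equal hops.

```bash
python3 -m inch '[[-1,[0.3,-0.19,0],[0,0,0]],[-1,[0.6,-0.38,0],[0,0,0]],[-1,[0.9,-0.56,0],[0,0,0]]]' 100
python3 -m inch '[[-1,[0.3,-0.19,0],[0,0,0]],[-1,[0.6,-0.38,0],[0,0,0]],[-1,[0.9,-0.56,0],[0,0,0]]]'
python3 -m inch '[[-1,[0.3,-0.19,0],[0,0,0]],[-1,[0.6,-0.38,0],[0,0,0]],[-1,[0.9,-0.56,0],[0,0,0]]]'
python3 -m inch '[[-1,[0.3,-0.19,0],[0,0,0.02]],[-1,[0.6,-0.38,0],[0,0,0.04]],[-1,[0.87,-0.55,0],[0,0,0.0617]],[-1,[0.87,-0.55,0],[0,0,0.0617]]]'
cat >> h.py <<'E'
def st():
    s=sense(); M=R.from_quat(s["tool_rot"]).as_matrix()
    print("t",s["t"],"q",np.round(s["q"],3),"tcp",np.round(s["tcp_pos"],4),"gap",round(s["finger_gap"],3),"F",np.round(s["force"],1))
    print("tool x yaw",np.degrees(np.arctan2(M[1,0],M[0,0])),"\n",np.round(M,3))
    open("log.txt","a").write(repr((list(s["q"]),list(s["tcp_pos"]),list(s["tool_rot"])))+"\n")
    return s,M
def need(P,M,s,grasp=False):
    d=(M.T@(np.array(P)-s["tcp_pos"]))/.1; print("need tool units",np.round(d,3))
E
python3 - <<'E'
from h import *
s,M=st();need([.468,-.2625,.045],M,s)
E
```

```text
t: 0.4
tcp_pos: [0.2712, -0.507, 0.2307]
tool_rot: [0.986, 0.165, -0.0, -0.001]
force: [0.4, -0.6, -0.5]
finger_gap: 1.004
t: 0.7
tcp_pos: [0.3383, -0.4244, 0.2309]
tool_rot: [0.986, 0.165, -0.0, -0.001]
force: [0.2, 0.4, 0.4]
finger_gap: 0.999
t: 1.0
tcp_pos: [0.405, -0.3421, 0.231]
tool_rot: [0.986, 0.166, -0.0, -0.0]
force: [0.5, 0.4, -0.5]
finger_gap: 0.999
t: 1.4
tcp_pos: [0.4702, -0.26, 0.231]
tool_rot: [1.0, -0.026, -0.0, -0.001]
force: [-1.0, -0.9, -0.2]
finger_gap: 1.0
t 1.4 q [-7.140e-01  4.110e-01  1.652e+00  1.000e-03  1.080e+00  9.080e-01] tcp [ 0.4702 -0.26    0.231 ] gap 1.0 F [-1.  -0.9 -0.2]
tool x yaw -2.9781147123325855 
 [[ 0.999 -0.052 -0.   ]
 [-0.052 -0.999  0.002]
 [-0.    -0.002 -1.   ]]
need tool units [-0.02   0.029  1.86 ]
```

```bash
python3 -m inch '[[-1,[-0.02,0.03,0.3],[0,0,0]],[-1,[-0.02,0.03,0.6],[0,0,0]],[-1,[-0.02,0.03,0.9],[0,0,0]],[-1,[-0.02,0.03,0.9],[0,0,0]]]'
python3 - <<'E'
from h import *
s,M=st();need([.468,-.2625,.045],M,s)
a,d=snapshot("scene");cv2.imwrite("pics/s1.png",cv2.resize(a[200:384,60:300],None,fx=3,fy=3,interpolation=cv2.INTER_CUBIC))
E
```

```text
t: 1.8
tcp_pos: [0.4637, -0.2647, 0.1377]
tool_rot: [1.0, -0.027, -0.004, -0.003]
force: [-0.6, -0.1, -0.2]
finger_gap: 1.0
t 1.8 q [-0.728  0.544  1.742 -0.     0.865  0.897] tcp [ 0.4637 -0.2647  0.1377] gap 1.0 F [-0.6 -0.1 -0.2]
tool x yaw -3.113948955186939 
 [[ 0.998 -0.054 -0.007]
 [-0.054 -0.999  0.006]
 [-0.008 -0.006 -1.   ]]
need tool units [ 0.049 -0.019  0.927]
```

View pics/s1.png

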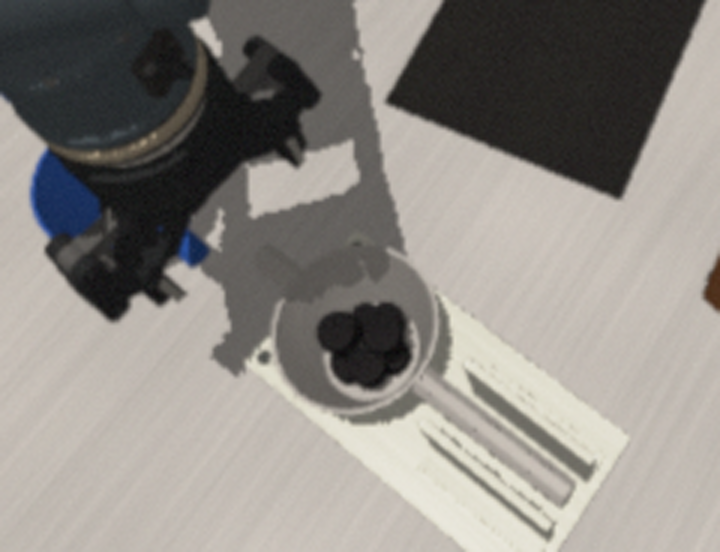

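The open gripper is above the lug (crop 275,262), clear of the cup and the blue pan. I descend, then check before closing.

```bash
python3 -m inch '[[-1,[0,0,0.2],[0,0,0]],[-1,[0,0,0.4],[0,0,0]],[-1,[0,0,0.6],[0,0,0]],[-1,[0,0,0.8],[0,0,0]],[-1,[0,0,0.95],[0,0,0]],[-1,[0,0,0.95],[0,0,0]],[-1,[0,0,0.95],[0,0,0]],[-1,[0,0,0.95],[0,0,0]]]'
python3 - <<'E'
from h import *
s,M=st();need([.468,-.2625,.045],M,s)
a,d=snapshot("scene");cv2.imwrite("pics/s2.png",cv2.resize(a[200:384,60:300],None,fx=3,fy=3,interpolation=cv2.INTER_CUBIC))
E
```

```text
t: 2.65
tcp_pos: [0.4675, -0.2672, 0.0478]
tool_rot: [1.0, -0.027, 0.001, 0.001]
force: [-0.4, -0.9, 0.5]
finger_gap: 0.996
t 2.65 q [-0.727  0.698  1.789 -0.     0.652  0.899] tcp [ 0.4675 -0.2672  0.0478] gap 0.996 F [-0.4 -0.9  0.5]
tool x yaw -3.1382923490818597 
 [[ 0.998 -0.055  0.002]
 [-0.055 -0.998 -0.002]
 [ 0.002  0.002 -1.   ]]
need tool units [ 0.002 -0.047  0.028]
```

View pics/s2.png

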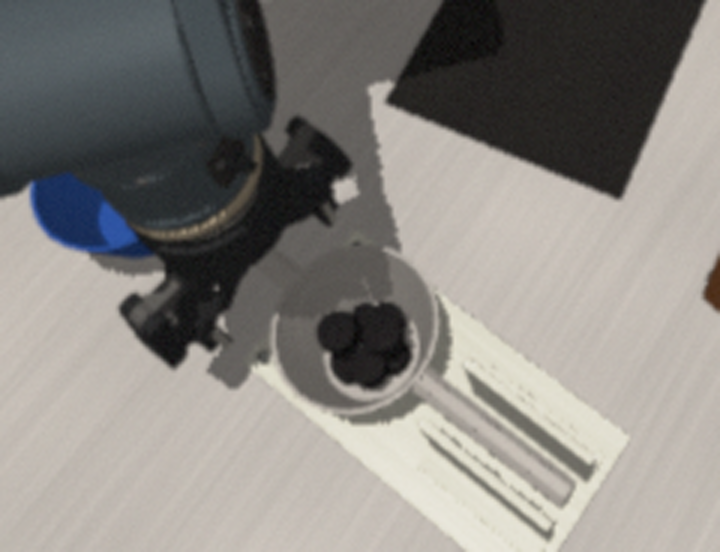

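```bash
python3 -m inch '[[-1,[0,-0.045,0.025],[0,0,0]],[-1,[0,-0.045,0.025],[0,0,0]],[-1,[0,-0.045,0.025],[0,0,0]],[0.5,[0,-0.045,0.025],[0,0,0]],[0.5,[0,-0.045,0.025],[0,0,0]],[0.5,[0,-0.045,0.025],[0,0,0]],[1,[0,-0.045,0.025],[0,0,0]],[1,[0,-0.045,0.025],[0,0,0]],[1,[0,-0.045,0.025],[0,0,0]],[1,[0,-0.045,0.025],[0,0,0]],[1,[0,-0.045,0.025],[0,0,0]],[1,[0,-0.045,0.025],[0,0,0]]]' 115
python3 - <<'E'
from h import *
s,M=st();need([.468,-.2625,.045],M,s)
E
```

```text
t: 3.9
tcp_pos: [0.4668, -0.2619, 0.044]
tool_rot: [1.0, -0.027, 0.0, 0.0]
force: [-0.7, -1.0, 3.7]
finger_gap: 0.16
t 3.9 q [-0.72   0.703  1.796 -0.     0.642  0.906] tcp [ 0.4668 -0.2619  0.044 ] gap 0.16 F [-0.7 -1.   3.7]
tool x yaw -3.139912252241712 
 [[ 0.998 -0.055  0.   ]
 [-0.055 -0.998 -0.   ]
 [ 0.     0.    -1.   ]]
need tool units [ 0.012  0.006 -0.01 ]
```

Gripped. Lifting straight up slowly.

```bash
python3 -m inch '[[1,[0,0,-0.03],[0,0,0]],[1,[0,0,-0.07],[0,0,0]],[1,[0,0,-0.13],[0,0,0]],[1,[0,0,-0.2],[0,0,0]],[1,[0,0,-0.3],[0,0,0]],[1,[0,0,-0.4],[0,0,0]],[1,[0,0,-0.5],[0,0,0]],[1,[0,0,-0.6],[0,0,0]],[1,[0,0,-0.7],[0,0,0]],[1,[0,0,-0.8],[0,0,0]],[1,[0,0,-0.87],[0,0,0]],[1,[0,0,-0.9],[0,0,0]],[1,[0,0,-0.9],[0,0,0]],[1,[0,0,-0.9],[0,0,0]]]' 115
python3 - <<'E'
from h import *
s,M=st()
a,d=snapshot("scene");np.save("s3.npy",d);cv2.imwrite("pics/s3.png",cv2.resize(a[170:384,60:330],None,fx=2.7,fy=2.7,interpolation=cv2.INTER_CUBIC))
X=cloud("scene",d)
x=X.reshape(-1,3);x=x[(x[:,0]>.47)&(x[:,0]<.72)&(x[:,1]<-.2)&(x[:,2]>.11)]
h=x[(x[:,0]>.6)&(x[:,2]>.12)&(x[:,2]<.2)]
A=np.c_[h[:,0]-.535,np.ones(len(h))];print(len(h),"handle slope",np.linalg.lstsq(A,h[:,2],rcond=None)[0],np.linalg.lstsq(A,h[:,1],rcond=None)[0],h.min(0),h.max(0))
E
```

```text
t: 5.3
tcp_pos: [0.4666, -0.2615, 0.1336]
tool_rot: [1.0, -0.027, -0.0, -0.0]
force: [-0.9, 0.2, -1.4]
finger_gap: 0.153
t 5.3 q [-0.72   0.549  1.749 -0.     0.844  0.906] tcp [ 0.4666 -0.2615  0.1336] gap 0.153 F [-0.9  0.2 -1.4]
tool x yaw -3.1436229313053508 
 [[ 0.998 -0.055 -0.001]
 [-0.055 -0.998  0.   ]
 [-0.001 -0.    -1.   ]]
701 handle slope [-0.01542061  0.15975957] [-0.05595537 -0.26658223] [ 0.6003251  -0.28246875  0.14722025] [ 0.68933488 -0.26182118  0.16270027]
```

View pics/s3.png

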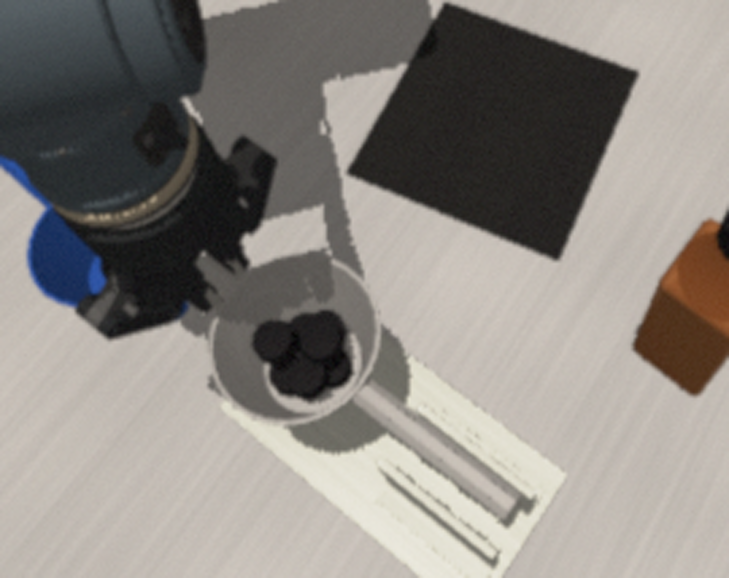

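Run:
```python
from h import *
D=[eval(l) for l in open("log.txt")]
D.append(([-1.41649552,.528342416,1.43380329,0,1.18142,-.178461],[.20411643,-.59003,.23044],0))
r=[];A=[];B=[]
for q,p,_ in D:
    p=np.array(p); lat=-np.sin(q[0])*p[0]+np.cos(q[0])*p[1]; rad=np.cos(q[0])*p[0]+np.sin(q[0])*p[1]
    print(np.round(q,3),lat,rad,p[2],q[1]+q[2]+q[4])
    s=q[1]+q[2]
    A.append([np.sin(q[1]),np.sin(s),1,0]);B.append(rad);A.append([np.cos(q[1]),np.cos(s),0,1]);B.append(p[2])
A=np.array(A);B=np.array(B);x,res,rk,sv=np.linalg.lstsq(A,B,rcond=None);print(x,A@x-B,sv)
```

```text
[-7.140e-01  4.110e-01  1.652e+00  1.000e-03  1.080e+00  9.080e-01] 0.11137409028462306 0.5256220663693543 0.23097363238703056 3.142793690387895
[-0.728  0.544  1.742 -0.     0.865  0.897] 0.11089670266087562 0.5222647382877543 0.1377370864026758 3.1509897580444006
[-0.727  0.698  1.789 -0.     0.652  0.899] 0.11098912609728104 0.5268975432703502 0.047828695804587734 3.1385364247894163
[-0.72   0.703  1.796 -0.     0.642  0.906] 0.1109426728265171 0.5236522948135409 0.04400507449867355 3.1412905492028385
[-0.72   0.549  1.749 -0.     0.844  0.906] 0.11098686773360927 0.5232466119817164 0.1335586011425295 3.1423081556273225
[-1.416  0.528  1.434  0.     1.181 -0.178] 0.11101010123205868 0.6143904909098065 0.23044 3.1435657059999995
[0.40362659 0.38023476 0.03577749 0.03863533] [ 0.00635823 -0.00194131  0.00936152 -0.00300844 -0.00011509 -0.00152881
  0.00094278 -0.00195875  0.00710921 -0.00331237 -0.02365665  0.01174968] [3.55771513 3.34564807 0.34408048 0.17581437]
```

Run:
```python
from h import *
D=[eval(l) for l in open("log.txt")]
D=[D[0],D[2],D[3],D[4]]
D.append(([-1.41649552,.528342416,1.43380329,0,1.18142,-.178461],[.20411643,-.59003,.23044],0))
for mode in range(4):
    A=[];B=[]
    for q,p,_ in D:
        p=np.array(p); rad=np.cos(q[0])*p[0]+np.sin(q[0])*p[1]
        s=q[1]+q[2]; a=np.sin;c=np.cos
        row=[a(q[1]),a(s),1,0]; ro2=[c(q[1]),c(s),0,1]
        if mode&1: row.append(c(s));ro2.append(-a(s))
        if mode&2: row.append(c(q[1]));ro2.append(-a(q[1]))
        A+=[row,ro2];B+=[rad,p[2]]
    A=np.array(A);B=np.array(B);x,res,rk,sv=np.linalg.lstsq(A,B,rcond=None);print(mode,np.round(x,3),np.round(1000*(A@x-B),1),sv[-1])
```

```text
0 [0.399 0.381 0.04  0.042] [  9.   -2.9   1.2  -1.8   2.3  -2.3   9.1  -4.  -21.5  11.1] 0.17447999103309839
1 [ 0.588  0.39  -0.    -0.025  0.113] [-0.1  0.  -0.5 -0.   0.3 -0.   0.2  0.1  0.  -0.1] 0.10306291062473896
2 [ 0.401  0.391  0.051  0.034 -0.023] [  8.   -4.6   1.5  -1.4   2.5  -1.8   8.5  -4.9 -20.6  12.7] 0.10306291062473925
3 [ 0.588  0.391  0.    -0.025  0.113 -0.001] [-0.1 -0.  -0.5 -0.   0.4 -0.   0.2  0.   0.   0. ] 0.10306291062473885
```

The pan is level, held, and holds its caps. I swing it counter-clockwise in place by 93° (the handle stays clear of the bottles) and rise 30 mm.

```bash
python3 -m inch '[[1,[0,0,-0.01],[0,0,-0.003]],[1,[0,0,-0.03],[0,0,-0.01]],[1,[0,0,-0.06],[0,0,-0.02]],[1,[0,0,-0.09],[0,0,-0.034]],[1,[0,0,-0.12],[0,0,-0.05]],[1,[0,0,-0.15],[0,0,-0.066]],[1,[0,0,-0.18],[0,0,-0.082]],[1,[0,0,-0.21],[0,0,-0.098]],[1,[0,0,-0.24],[0,0,-0.114]],[1,[0,0,-0.27],[0,0,-0.13]],[1,[0,0,-0.29],[0,0,-0.146]],[1,[0,0,-0.3],[0,0,-0.162]],[1,[0,0,-0.3],[0,0,-0.178]],[1,[0,0,-0.3],[0,0,-0.194]],[1,[0,0,-0.3],[0,0,-0.21]],[1,[0,0,-0.3],[0,0,-0.225]],[1,[0,0,-0.3],[0,0,-0.238]],[1,[0,0,-0.3],[0,0,-0.248]],[1,[0,0,-0.3],[0,0,-0.256]],[1,[0,0,-0.3],[0,0,-0.2587]]]'
python3 - <<'E'
from h import *
s,M=st();need([.602,-.01,.165],M,s)
a,d=snapshot("scene");cv2.imwrite("pics/s4.png",cv2.resize(a[120:384,40:360],None,fx=2.3,fy=2.3,interpolation=cv2.INTER_CUBIC))
E
```

```text
t: 7.35
tcp_pos: [0.4669, -0.2618, 0.1636]
tool_rot: [0.707, 0.708, -0.0, 0.0]
force: [0.0, -0.3, -2.6]
finger_gap: 0.156
t 7.35 q [-0.72   0.502  1.725 -0.     0.914 -0.721] tcp [ 0.4669 -0.2618  0.1636] gap 0.156 F [ 0.  -0.3 -2.6]
tool x yaw 90.06888982026558 
 [[-0.001  1.     0.   ]
 [ 1.     0.001 -0.   ]
 [-0.     0.    -1.   ]]
need tool units [ 2.516  1.354 -0.014]
```

View pics/s4.png

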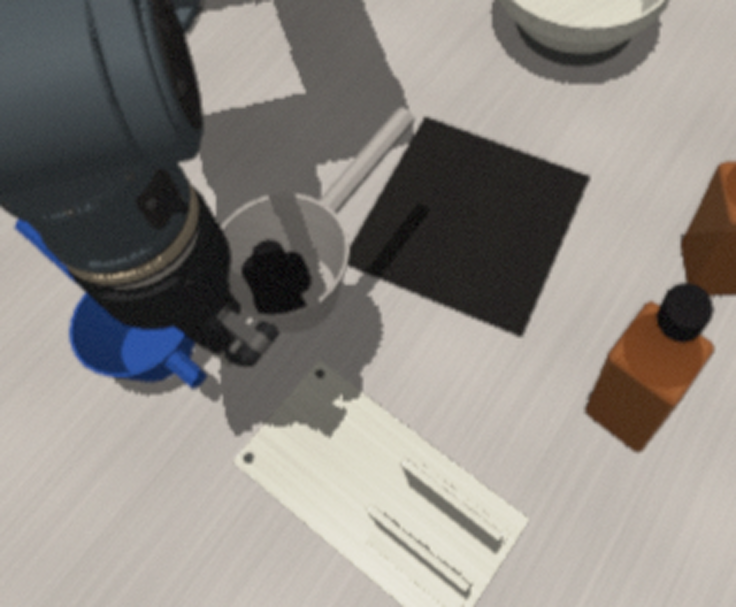

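Caps are still in and the handle points to +y. I'll set it down in this orientation with the cup at about (0.511,-0.03), carrying over the mat in two hops.

```bash
python3 -m inch '[[1,[0.02,0.01,0],[0,0,0]],[1,[0.06,0.02,0],[0,0,0]],[1,[0.12,0.03,0],[0,0,0]],[1,[0.2,0.05,0],[0,0,0]],[1,[0.3,0.08,0],[0,0,0]],[1,[0.4,0.11,0],[0,0,0]],[1,[0.5,0.14,0],[0,0,0]],[1,[0.6,0.17,0],[0,0,0]],[1,[0.7,0.2,0],[0,0,0]],[1,[0.8,0.22,0],[0,0,0]],[1,[0.9,0.25,0],[0,0,0]],[1,[0.97,0.28,0],[0,0,0]],[1,[1,0.29,0],[0,0,0]]]'
python3 -m inch '[[1,[0.03,0.01,0],[0,0,0]],[1,[0.1,0.03,0],[0,0,0]],[1,[0.2,0.05,0],[0,0,0]],[1,[0.3,0.08,0],[0,0,0]],[1,[0.4,0.1,0],[0,0,0]],[1,[0.5,0.12,0],[0,0,0]],[1,[0.58,0.13,0],[0,0,0]],[1,[0.63,0.15,0],[0,0,0]],[1,[0.65,0.15,0],[0,0,0]],[1,[0.65,0.15,0],[0,0,0]],[1,[0.65,0.15,0],[0,0,0]]]'
python3 - <<'E'
from h import *
s,M=st();need([.511,-.097,.043],M,s)
E
```

```text
t: 8.7
tcp_pos: [0.4962, -0.1609, 0.1638]
tool_rot: [0.707, 0.707, 0.0, 0.0]
force: [1.0, -0.9, -7.2]
finger_gap: 0.156
t: 9.8
tcp_pos: [0.5109, -0.0969, 0.1638]
tool_rot: [0.707, 0.707, -0.0, 0.0]
force: [0.6, 1.4, -1.8]
finger_gap: 0.158
t 9.8 q [-0.403  0.484  1.762 -0.     0.895 -0.402] tcp [ 0.5109 -0.0969  0.1638] gap 0.158 F [ 0.6  1.4 -1.8]
tool x yaw 89.98408961595533 
 [[ 0.  1.  0.]
 [ 1. -0. -0.]
 [-0.  0. -1.]]
need tool units [-0.000e+00  1.000e-03  1.208e+00]
```

```bash
python3 -m inch '[[1,[0,0,0.03],[0,0,0]],[1,[0,0,0.1],[0,0,0]],[1,[0,0,0.2],[0,0,0]],[1,[0,0,0.3],[0,0,0]],[1,[0,0,0.4],[0,0,0]],[1,[0,0,0.5],[0,0,0]],[1,[0,0,0.6],[0,0,0]],[1,[0,0,0.7],[0,0,0]],[1,[0,0,0.8],[0,0,0]],[1,[0,0,0.88],[0,0,0]],[1,[0,0,0.94],[0,0,0]],[1,[0,0,0.97],[0,0,0]],[1,[0,0,0.98],[0,0,0]]]'
python3 -m inch '[[1,[0,0,0.03],[0,0,0]],[1,[0,0,0.07],[0,0,0]],[1,[0,0,0.11],[0,0,0]],[1,[0,0,0.15],[0,0,0]],[1,[0,0,0.18],[0,0,0]],[1,[0,0,0.2],[0,0,0]],[1,[0,0,0.21],[0,0,0]],[1,[0,0,0.21],[0,0,0]],[1,[0,0,0.21],[0,0,0]],[1,[0,0,0.21],[0,0,0]]]'
python3 - <<'E'
from h import *
s,M=st();need([.511,-.097,.042],M,s)
a,d=snapshot("scene");np.save("s5.npy",d);cv2.imwrite("pics/s5.png",cv2.resize(a[120:384,140:360],None,fx=2.3,fy=2.3,interpolation=cv2.INTER_CUBIC))
E
```

```text
t: 11.1
tcp_pos: [0.5108, -0.0967, 0.0655]
tool_rot: [0.707, 0.707, -0.0, -0.0]
force: [1.7, 2.9, -3.1]
finger_gap: 0.159
t: 12.1
tcp_pos: [0.511, -0.0967, 0.0449]
tool_rot: [0.707, 0.707, 0.0, 0.0]
force: [0.1, 0.1, -2.3]
finger_gap: 0.158
t 12.1 q [-0.402  0.691  1.834 -0.     0.616 -0.402] tcp [ 0.511  -0.0967  0.0449] gap 0.158 F [ 0.1  0.1 -2.3]
tool x yaw 89.99779690888435 
 [[ 0.  1.  0.]
 [ 1. -0. -0.]
 [-0.  0. -1.]]
need tool units [-0.003  0.     0.029]
```

View pics/s5.png

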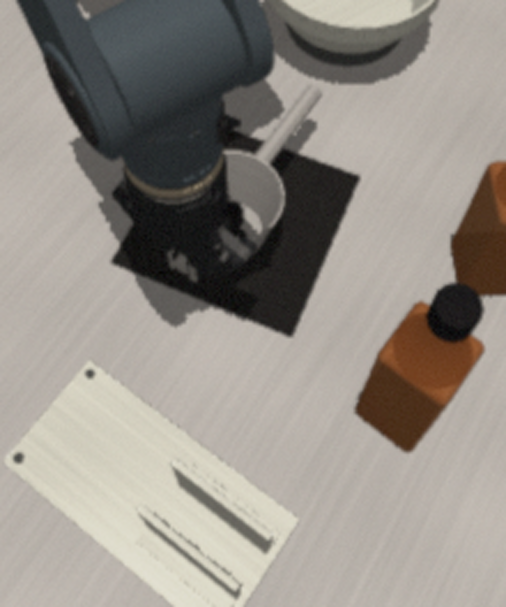

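```bash
python3 -m inch '[[1,[0,0,0.01],[0,0,0]],[1,[0,0,0.02],[0,0,0]],[1,[0,0,0.03],[0,0,0]],[1,[0,0,0.03],[0,0,0]],[1,[0,0,0.03],[0,0,0]]]'
python3 -m inch '[[1,[0,0,0.01],[0,0,0]],[1,[0,0,0.01],[0,0,0]],[1,[0,0,0.01],[0,0,0]]]'
```

```text
t: 12.65
tcp_pos: [0.5113, -0.0972, 0.0421]
tool_rot: [0.707, 0.707, 0.0, 0.001]
force: [-0.4, -0.8, 0.1]
finger_gap: 0.16
t: 12.95
tcp_pos: [0.5116, -0.097, 0.0417]
tool_rot: [0.707, 0.707, 0.0, 0.001]
force: [0.7, -0.5, 8.5]
finger_gap: 0.16
```

In contact. Releasing, then rising.

```bash
python3 -m inch '[[0.6,[0,0,-0.005],[0,0,0]],[0.4,[0,0,-0.005],[0,0,0]],[0,[0,0,-0.005],[0,0,0]],[-0.5,[0,0,-0.005],[0,0,0]],[-1,[0,0,-0.005],[0,0,0]],[-1,[0,0,-0.005],[0,0,0]],[-1,[0,0,-0.005],[0,0,0]],[-1,[0,0,-0.2],[0,0,0]],[-1,[0,0,-0.4],[0,0,0]],[-1,[0,0,-0.7],[0,0,0]],[-1,[0,0,-1],[0,0,0]],[-1,[0,0,-1],[0,0,0]]]'
python3 -m inch '[[-1,[-0.4,-0.3,-0.3],[0,0,0]],[-1,[-0.8,-0.6,-0.6],[0,0,0]],[-1,[-1,-0.8,-0.8],[0,0,0]],[-1,[-1,-0.8,-0.8],[0,0,0]]]'
python3 - <<'E'
from h import *
s,M=st()
for n in("scene","top"):
    a,d=snapshot(n);np.save(n+"6.npy",d);cv2.imwrite(f"pics/{n}6.png",a)
E
```

```text
t: 14.15
tcp_pos: [0.5134, -0.0976, 0.1444]
tool_rot: [0.707, 0.707, 0.002, 0.004]
force: [0.4, -0.3, 0.2]
finger_gap: 0.997
t: 14.55
tcp_pos: [0.43, -0.2006, 0.2231]
tool_rot: [0.709, 0.705, -0.0, 0.003]
force: [1.0, -0.5, -1.1]
finger_gap: 1.0
t 14.55 q [-0.672  0.336  1.812 -0.002  0.988 -0.666] tcp [ 0.43   -0.2006  0.2231] gap 1.0 F [ 1.  -0.5 -1.1]
tool x yaw 89.70253163980524 
 [[ 0.005  1.     0.003]
 [ 1.    -0.005 -0.004]
 [-0.004  0.003 -1.   ]]
```

View pics/scene6.png

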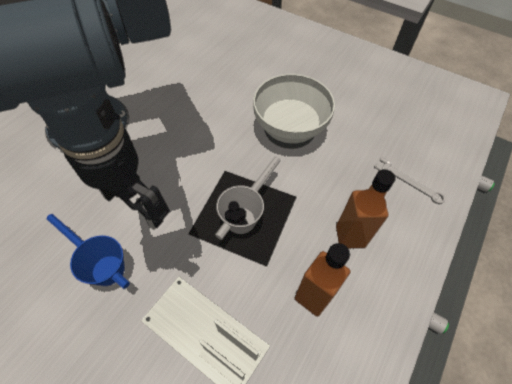

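View pics/top6.png

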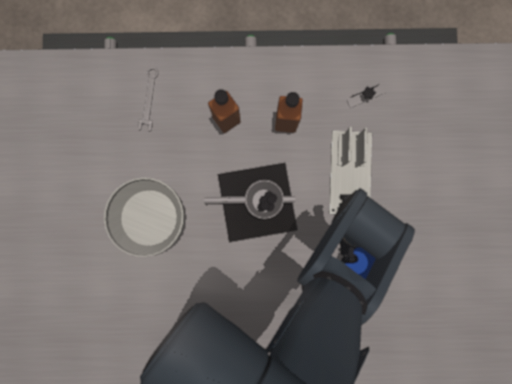

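The pan stands on the mat with its caps (scene 238,212; top 264,200), released. Before regripping I rehearse some tilts in free air with the empty gripper, to learn the wrist joints' geometry and limits.

```bash
python3 -m inch '[[-1,[0,0,-0.2],[0.02,0,0]],[-1,[0,0,-0.4],[0.04,0,0]],[-1,[0,0,-0.6],[0.06,0,0]],[-1,[0,0,-0.6],[0.08,0,0]],[-1,[0,0,-0.6],[0.1,0,0]],[-1,[0,0,-0.6],[0.1,0,0]],[-1,[0,0,-0.6],[0.1,0,0]]]'
python3 -c "from h import *;st()"
python3 -m inch '[[-1,[0,0,0],[-0.02,0.02,0]],[-1,[0,0,0],[-0.04,0.04,0]],[-1,[0,0,0],[-0.06,0.06,0]],[-1,[0,0,0],[-0.06,0.06,0]],[-1,[0,0,0],[-0.06,0.06,0]]]'
python3 -c "from h import *;st()"
python3 -m inch '[[-1,[0,0,0],[-0.02,-0.02,0]],[-1,[0,0,0],[-0.05,-0.04,0]],[-1,[0,0,0],[-0.07,-0.05,0]],[-1,[0,0,0],[-0.09,-0.06,0]],[-1,[0,0,0],[-0.11,-0.06,0]],[-1,[0,0,0],[-0.12,-0.06,0]],[-1,[0,0,0],[-0.12,-0.06,0]],[-1,[0,0,0],[-0.12,-0.06,0]]]'
python3 -c "from h import *;st()"
```

```text
t: 15.35
tcp_pos: [0.4309, -0.1952, 0.2788]
tool_rot: [0.671, 0.673, -0.219, -0.22]
force: [-0.4, 0.6, 0.2]
finger_gap: 0.999
t 15.35 q [-0.487  0.554  1.412 -0.283  1.742 -0.457] tcp [ 0.4309 -0.1952  0.2788] gap 0.999 F [-0.4  0.6  0.2]
tool x yaw 90.12493369449264 
 [[-0.002  0.808 -0.59 ]
 [ 1.     0.003  0.001]
 [ 0.002 -0.59  -0.808]]
t: 15.85
tcp_pos: [0.4289, -0.1974, 0.2817]
tool_rot: [0.732, 0.647, 0.04, -0.21]
force: [-0.2, -0.1, 0.1]
finger_gap: 1.001
t 15.85 q [-0.747  0.438  1.526  0.12   1.593 -0.647] tcp [ 0.4289 -0.1974  0.2817] gap 1.001 F [-0.2 -0.1  0.1]
tool x yaw 80.28326503702304 
 [[ 0.159  0.964 -0.213]
 [ 0.93  -0.074  0.36 ]
 [ 0.331 -0.255 -0.909]]
t: 16.65
tcp_pos: [0.431, -0.1965, 0.2814]
tool_rot: [0.751, 0.616, 0.14, 0.193]
force: [0.5, -0.3, 0.3]
finger_gap: 0.998
t 16.65 q [-0.83   0.103  2.065  0.454  0.608 -0.962] tcp [ 0.431  -0.1965  0.2814] gap 0.998 F [ 0.5 -0.3  0.3]
tool x yaw 78.37435664934506 
 [[ 0.201  0.871  0.448]
 [ 0.979 -0.166 -0.118]
 [-0.029  0.462 -0.886]]
```

```bash
cat > kin.py <<'E'
from h import *
def rz(a): return R.from_euler("z",a).as_matrix()
def ry(a): return R.from_euler("y",a).as_matrix()
SG=1
def rots(q):
    A=rz(q[0]);B=A@ry(q[1]);C=A@ry(q[1]+q[2]);D=C@rz(SG*q[3]);E=D@ry(q[4]);F=E@rz(q[5]);return A,B,C,D,E,F
def data():
    D=[eval(l) for l in open("log.txt")]
    D.append(([-1.41649552,.528342416,1.43380329,0,1.18142,-.178461],[.20411643,-.59003,.23044],[.986191258,.165607,0.0000289,-.000986]))
    return [(np.array(q),np.array(p),R.from_quat(r).as_matrix()) for i,(q,p,r) in enumerate(D) if i not in(1,)]
E
python3 - <<'E'
import kin; from kin import *
for sg in(1,-1):
    kin.SG=sg
    C=[rots(q)[5].T@M for q,p,M in data()]
    print(sg,np.round(R.from_matrix(np.array(C)).as_rotvec(degrees=True),2))
kin.SG=1
for sg in (1,-1):
    kin.SG=sg
    A=[];B=[]
    for q,p,M in data():
        a,b,c,d,e,f=rots(q)
        # params: d0, L1z, (v2 x,y,z), v3z? merged w/ v2z, v3x, v3y, v4z
        A.append(np.c_[[0,0,1],b[:,2],c[:,0],c[:,1],c[:,2],d[:,0],d[:,1],e[:,0],e[:,2]]);B.append(p)
    A=np.vstack(A);B=np.hstack(B);x=np.linalg.lstsq(A,B,rcond=1e-6)[0];print(sg,np.round(x,4),np.round(1000*np.abs(A@x-B).max(),2),np.linalg.svd(A)[1])
E
```

```text
1 [[-0.  0. 90.]
 [-0.  0. 90.]
 [ 0.  0. 90.]
 [ 0.  0. 90.]
 [-0. -0. 90.]
 [-0.  0. 90.]
 [-0.  0. 90.]
 [-0. -0. 90.]
 [-0.  0. 90.]
 [-0.  0. 90.]
 [-0.  0. 90.]
 [-0.  0. 90.]]
-1 [[ 2.0000e-02  1.6000e-01  9.0080e+01]
 [-0.0000e+00 -0.0000e+00  8.9990e+01]
 [-0.0000e+00 -2.0000e-02  8.9970e+01]
 [-0.0000e+00 -1.0000e-02  9.0000e+01]
 [ 1.0000e-02 -0.0000e+00  8.9990e+01]
 [ 2.0000e-02 -1.0000e-02  8.9980e+01]
 [ 0.0000e+00 -0.0000e+00  9.0000e+01]
 [ 1.7000e-01 -2.0000e-02  8.9900e+01]
 [ 3.4010e+01 -1.1580e+01  9.2940e+01]
 [-1.5080e+01  2.1000e+00  8.9230e+01]
 [-3.6090e+01 -6.4200e+00  1.3017e+02]
 [-0.0000e+00  0.0000e+00  9.0000e+01]]
1 [ 0.2742  0.588   0.1141  0.111   0.3917 -0.      0.     -0.      0.2967] 0.01 [7.47558966 5.088059   4.88266982 1.01488957 0.87998841 0.54240583
 0.42827148 0.28024709 0.16189788]
-1 [ 0.2661  0.5811  0.5061  0.1559  0.4072 -0.4098 -0.0498  0.0191  0.2846] 38.79 [7.47558966 5.088059   4.88266982 1.01488957 0.87998841 0.54240583
 0.42827148 0.28024709 0.16189788]
```

```bash
cat >> kin.py <<'E'
from scipy.optimize import least_squares
LO=np.array([-3.08,-.75,.22,-1.43,0,-2.85]);HI=np.array([3.08,2.2,2.44,4.57,2.65,2.85])
def fk(q):
    a,b,c,d,e,f=rots(q)
    E=np.array([0,0,.2742])+.588*b[:,2]; E2=E+.111*c[:,1]+.1141*c[:,0]; W=E2+.3917*c[:,2]; T=W+.2967*e[:,2]
    return T,f@rz(np.pi/2),W,E2,E
def ik(T,M,q0):
    def fn(q):
        t,m,*_=fk(q); return np.r_[(t-T)*5,R.from_matrix(m.T@M).as_rotvec()]
    s=least_squares(fn,np.clip(q0,LO+1e-6,HI-1e-6),bounds=(LO,HI));return s.x,np.abs(s.fun).max()
def panR(phi,sig,t): return rz(phi)@R.from_euler("x",sig*t).as_matrix()
def toolT(G,Rp,flip):
    M=Rp@np.diag([1,-1,-1]) 
    if flip: M=M@np.diag([-1,-1,1])
    return G+.0187*M[:,2],M
E
python3 - <<'E'
import kin;from kin import *
B=np.array([.470,.2755,0])
rng=np.random.default_rng(0)
for phid in range(0,360,30):
  for sig in(1,-1):
    for flip in(0,1):
      phi=np.radians(phid);best=None
      for tr in range(6):
        q=np.array([.3,.5,1.7,0,.9,rng.uniform(-2.5,2.5)]) if tr<3 else rng.uniform(LO,HI)
        Qs=[];ok=True
        for t in np.radians(np.arange(0,121,10)):
            lat=rz(phi)@[0,-sig,0]
            G=B+rz(phi)@[.101,0,0]-lat*.02+[0,0,.22]
            T,M=toolT(G,panR(phi,sig,t),flip)
            q,e=ik(T,M,q)
            if e>1e-4: break
            Qs.append(q)
        if best is None or len(Qs)>len(best): best=Qs
        if len(Qs)==13: break
      if best:
        Q=np.array(best);W=fk(Q[-1])[2];E2=fk(Q[-1])[3]
        mg=np.minimum(Q-LO,HI-Q).min();st_=np.abs(np.diff(Q,axis=0)).max() if len(Q)>1 else 0
        print(phid,sig,flip,"tmax",10*(len(Q)-1),"marg %.2f step %.2f"%(mg,st_),"q0",np.round(Q[0],2),"qe",np.round(Q[-1],2),"W",np.round(W,2),"E2",np.round(E2,2))
E
```

```text
0 1 0 tmax 120 marg 0.55 step 0.21 q0 [0.3  0.58 1.41 0.   1.14 1.87] qe [-0.1   1.2   1.62  1.66  2.1   0.37] W [0.57 0.05 0.08] E2 [0.45 0.07 0.45]
0 1 1 tmax 120 marg 0.08 step 0.21 q0 [ 0.3   0.58  1.41  0.    1.14 -1.27] qe [-0.1   1.2   1.62  1.66  2.1  -2.77] W [0.57 0.05 0.08] E2 [0.45 0.07 0.45]
0 -1 0 tmax 100 marg 0.12 step 0.18 q0 [ 0.24  0.56  1.46 -0.    1.12  1.81] qe [ 0.6   1.16  1.09 -1.31  2.15  2.28] W [0.57 0.53 0.17] E2 [0.32 0.36 0.42]
0 -1 1 tmax 100 marg 0.12 step 0.18 q0 [ 0.24  0.56  1.46  0.    1.12 -1.33] qe [ 0.6   1.16  1.09 -1.31  2.15 -0.86] W [0.57 0.53 0.17] E2 [0.32 0.36 0.42]
30 1 0 tmax 120 marg 0.38 step 0.18 q0 [0.39 0.59 1.41 0.   1.15 1.43] qe [0.04 1.23 1.34 1.48 2.27 0.68] W [0.67 0.13 0.08] E2 [0.45 0.13 0.41]
30 1 1 tmax 120 marg 0.37 step 0.18 q0 [ 0.39  0.59  1.41  0.    1.15 -1.71] qe [ 0.04  1.23  1.34  1.48  2.27 -2.46] W [0.67 0.13 0.08] E2 [0.45 0.13 0.41]
30 -1 0 tmax 90 marg 0.02 step 0.19 q0 [0.33 0.59 1.41 0.   1.15 1.37] qe [ 0.75  1.02  1.36 -1.41  1.73  2.39] W [0.43 0.55 0.22] E2 [0.23 0.37 0.5 ]
30 -1 1 tmax 90 marg 0.02 s
[... 5008 characters left out ...]
qe [ 0.26  1.19  1.01 -0.55  2.63 -0.44] W [0.74 0.31 0.17] E2 [0.43 0.23 0.4 ]
330 1 0 tmax 120 marg 0.37 step 0.37 q0 [0.22 0.55 1.48 0.   1.11 2.32] qe [-0.17  1.23  1.93  1.91  2.1  -0.02] W [0.45 0.03 0.08] E2 [0.45 0.03 0.47]
330 1 1 tmax 70 marg 0.11 step 0.37 q0 [ 0.22  0.55  1.48  0.    1.11 -0.82] qe [-0.22  0.71  2.05  1.72  1.13 -2.74] W [0.44 0.02 0.32] E2 [0.29 0.05 0.68]
330 -1 0 tmax 120 marg 0.06 step 0.17 q0 [0.17 0.51 1.57 0.   1.07 2.27] qe [ 0.42  1.3   1.01 -1.37  2.59  2.15] W [0.67 0.42 0.08] E2 [0.4  0.3  0.35]
330 -1 1 tmax 120 marg 0.06 step 0.17 q0 [ 0.17  0.51  1.57  0.    1.07 -0.88] qe [ 0.42  1.3   1.01 -1.37  2.59 -0.99] W [0.67 0.42 0.08] E2 [0.4  0.3  0.35]
```

The kinematic model fits to 0.01 mm. Pouring with the handle pointing to -x over the bowl and rolling about the handle axis toward +y stays within joint limits and clear of the bottles. Next I measure the pan on the mat.

Run:
```python
from kin import *
for n in("scene","top"):
    d=np.load(n+"6.npy");X=cloud(n,d).reshape(-1,3)
    X=X[np.hypot(X[:,0]-.511,X[:,1]+.03)<.19]
    t=X[(X[:,2]>.0725)&(X[:,2]<.078)&(np.hypot(X[:,0]-.511,X[:,1]+.03)<.06)]
    f=least_squares(lambda p:np.hypot(t[:,0]-p[0],t[:,1]-p[1])-.0485,[.511,-.03],loss="soft_l1",f_scale=.002);c=f.x
    Hn=X[(X[:,2]>.062)&(X[:,2]<.074)&(X[:,1]>c[1]+.06)&(np.abs(X[:,0]-c[0])<.03)]
    p=np.polyfit(Hn[:,1]-c[1],Hn[:,0],1); print(n,c,len(Hn),Hn.max(0),Hn[:,2].mean(),"x at handle mid",np.polyval(p,.1),"slope",p[0],"zslope",np.polyfit(Hn[:,1]-c[1],Hn[:,2],1))
s,M=st()
T,Mt=toolT(np.array([.511,.066,.062]),rz(np.pi/2),0);print(ik(T,Mt,np.array([-.1,.5,1.7,0,.9,-.1])),Mt)
d=R.from_matrix(M.T@Mt).as_rotvec()/(2*np.pi);print("turn",d,"shift",M.T@(np.array([.511,.066,.2])-s["tcp_pos"])/.1)
```

```text
scene [ 0.5107719  -0.02955322] 264 [0.51962958 0.12672921 0.07292492] 0.06855801854699221 x at handle mid 0.5125677207751534 slope 0.0004937143818515733 zslope [0.00355376 0.06818077]
top [ 0.51201107 -0.02935408] 229 [0.52065528 0.12680062 0.07397512] 0.06850137353685401 x at handle mid 0.5129033090962729 slope -0.0033679843288555154 zslope [-0.00911903  0.06949774]
t 16.65 q [-0.83   0.103  2.065  0.454  0.608 -0.962] tcp [ 0.431  -0.1965  0.2814] gap 0.998 F [ 0.5 -0.3  0.3]
tool x yaw 78.37435664934506 
 [[ 0.201  0.871  0.448]
 [ 0.979 -0.166 -0.118]
 [-0.029  0.462 -0.886]]
(array([-8.86864350e-02,  6.91138951e-01,  1.84697924e+00, -1.66119144e-09,
        6.03474466e-01, -8.86864333e-02]), np.float64(2.7356550019025416e-09)) [[ 2.22044605e-16  1.00000000e+00  0.00000000e+00]
 [ 1.00000000e+00 -2.22044605e-16  0.00000000e+00]
 [ 0.00000000e+00  0.00000000e+00 -1.00000000e+00]]
turn [ 0.07580851  0.01224851 -0.0305621 ] shift [ 2.7543836  -0.11461177  0.76916964]
```

```bash
python3 -m inch '[[-1,[0.3,0,0],[0.02,0.003,-0.008]],[-1,[0.5,0,0],[0.04,0.006,-0.016]],[-1,[0.7,0,0],[0.06,0.01,-0.024]],[-1,[0.9,0,0],[0.0758,0.0122,-0.0306]],[-1,[0.9,0,0],[0.0758,0.0122,-0.0306]],[-1,[0.9,0,0],[0.0758,0.0122,-0.0306]]]'
python3 - <<'E'
from kin import *
s,M=st();need([.512,.066,.14],M,s)
print(R.from_matrix(M.T@np.array([[0,1.,0],[1,0,0],[0,0,-1]])).as_rotvec()/(2*np.pi))
E
```

```text
t: 17.25
tcp_pos: [0.4506, -0.1089, 0.2784]
tool_rot: [0.707, 0.708, -0.0, 0.001]
force: [-0.8, 0.2, -0.2]
finger_gap: 1.003
t 17.25 q [-4.780e-01  2.460e-01  1.763e+00 -1.000e-03  1.131e+00 -4.790e-01] tcp [ 0.4506 -0.1089  0.2784] gap 1.003 F [-0.8  0.2 -0.2]
tool x yaw 90.06679321207297 
 [[-0.001  1.     0.001]
 [ 1.     0.001 -0.002]
 [-0.002  0.001 -1.   ]]
need tool units [1.751 0.614 1.381]
[0.00021794 0.0003145  0.00018575]
```

```bash
python3 -m inch '[[-1,[0.3,0.1,0],[0,0,0]],[-1,[0.6,0.2,0],[0,0,0]],[-1,[0.9,0.31,0.2],[0,0,0]],[-1,[0.9,0.31,0.3],[0,0,0]]]'
python3 -m inch '[[-1,[0.3,0.1,0.2],[0,0,0]],[-1,[0.6,0.2,0.5],[0,0,0]],[-1,[0.85,0.31,0.8],[0,0,0]],[-1,[0.85,0.31,1],[0,0,0]],[-1,[0.85,0.31,1],[0,0,0]],[-1,[0.85,0.31,1],[0,0,0]]]'
python3 - <<'E'
from kin import *
s,M=st();need([.512,.066,.043],M,s)
a,d=snapshot("scene");cv2.imwrite("pics/s7.png",cv2.resize(a[100:300,120:340],None,fx=2.8,fy=2.8,interpolation=cv2.INTER_CUBIC))
E
```

```text
t: 17.65
tcp_pos: [0.4799, -0.0169, 0.2477]
tool_rot: [0.707, 0.708, 0.0, 0.0]
force: [-0.3, -0.0, -1.1]
finger_gap: 1.002
t: 18.25
tcp_pos: [0.5111, 0.0652, 0.1485]
tool_rot: [0.708, 0.706, -0.0, 0.0]
force: [-0.2, 0.6, 1.0]
finger_gap: 1.001
t 18.25 q [-9.000e-02  5.040e-01  1.787e+00 -1.000e-03  8.510e-01 -8.800e-02] tcp [0.5111 0.0652 0.1485] gap 1.001 F [-0.2  0.6  1. ]
tool x yaw 89.89143725771712 
 [[ 0.002  1.     0.   ]
 [ 1.    -0.002 -0.   ]
 [-0.     0.    -1.   ]]
need tool units [0.009 0.009 1.055]
```

View pics/s7.png

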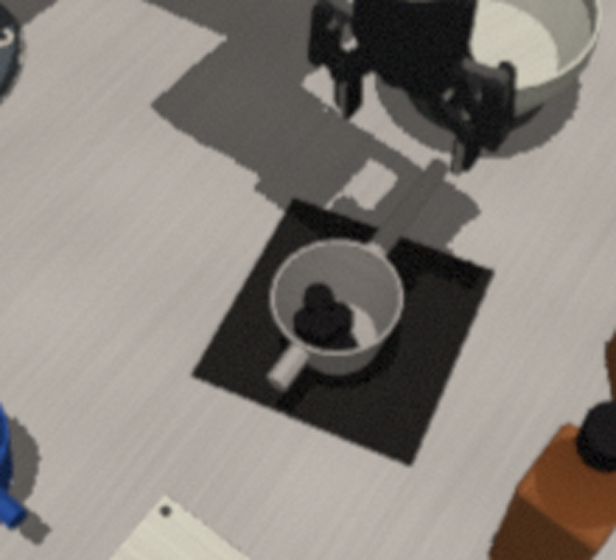

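The pan is upright with its caps (crop 335,305), and the open fingers straddle the handle (crop 410,205). I descend and close.

```bash
python3 -m inch '[[-1,[0,0.01,0.25],[0,0,0]],[-1,[0,0.01,0.5],[0,0,0]],[-1,[0,0.01,0.75],[0,0,0]],[-1,[0,0.01,0.95],[0,0,0]],[-1,[0,0.01,1],[0,0,0]],[-1,[0,0.01,1],[0,0,0]],[-1,[0,0.01,1],[0,0,0]]]'
python3 -m inch '[[-1,[0,0,0.04],[0,0,0]],[-1,[0,0,0.05],[0,0,0]],[0.3,[0,0,0.05],[0,0,0]],[0.5,[0,0,0.05],[0,0,0]],[0.5,[0,0,0.05],[0,0,0]],[1,[0,0,0.05],[0,0,0]],[1,[0,0,0.05],[0,0,0]],[1,[0,0,0.05],[0,0,0]],[1,[0,0,0.05],[0,0,0]],[1,[0,0,0.05],[0,0,0]],[1,[0,0,0.05],[0,0,0]]]' 118
python3 -c "
from kin import *
s,M=st()"
```

```text
t: 19.0
tcp_pos: [0.5135, 0.0659, 0.0497]
tool_rot: [0.707, 0.707, 0.001, 0.001]
force: [0.9, -0.1, 0.2]
finger_gap: 0.998
t: 20.1
tcp_pos: [0.5123, 0.0666, 0.0435]
tool_rot: [0.707, 0.707, 0.0, 0.0]
force: [-0.8, 1.0, 3.4]
finger_gap: 0.156
t 20.1 q [-8.800e-02  6.910e-01  1.844e+00  1.000e-03  6.050e-01 -8.800e-02] tcp [0.5123 0.0666 0.0435] gap 0.156 F [-0.8  1.   3.4]
tool x yaw 89.96172323238595 
 [[ 0.001  1.     0.001]
 [ 1.    -0.001  0.   ]
 [ 0.     0.001 -1.   ]]
```

```bash
python3 -m inch '[[1,[0,0,-0.03],[0,0,0]],[1,[0,0,-0.08],[0,0,0]],[1,[0,0,-0.15],[0,0,0]],[1,[0,0,-0.25],[0,0,0]],[1,[0,0,-0.35],[0,0,0]],[1,[0,0,-0.45],[0,0,0]],[1,[0,0,-0.55],[0,0,0]],[1,[0,0,-0.65],[0,0,0]],[1,[0,0,-0.75],[0,0,0]],[1,[0,0,-0.85],[0,0,0]],[1,[0,0,-0.92],[0,0,0]],[1,[0,0,-0.96],[0,0,0]]]'
python3 -c "
from kin import *
s,M=st()
a,d=snapshot('scene');X=cloud('scene',d).reshape(-1,3);cv2.imwrite('pics/s8.png',cv2.resize(a[80:300,120:340],None,fx=2.7,fy=2.7))
"
```

```text
t: 21.3
tcp_pos: [0.5125, 0.0664, 0.1402]
tool_rot: [0.707, 0.707, 0.001, 0.001]
force: [-1.0, -2.0, -3.9]
finger_gap: 0.156
t 21.3 q [-0.088  0.518  1.791  0.     0.83  -0.088] tcp [0.5125 0.0664 0.1402] gap 0.156 F [-1.  -2.  -3.9]
tool x yaw 89.97540835822 
 [[ 0.     1.     0.002]
 [ 1.    -0.     0.   ]
 [ 0.     0.002 -1.   ]]
```

View pics/s8.png

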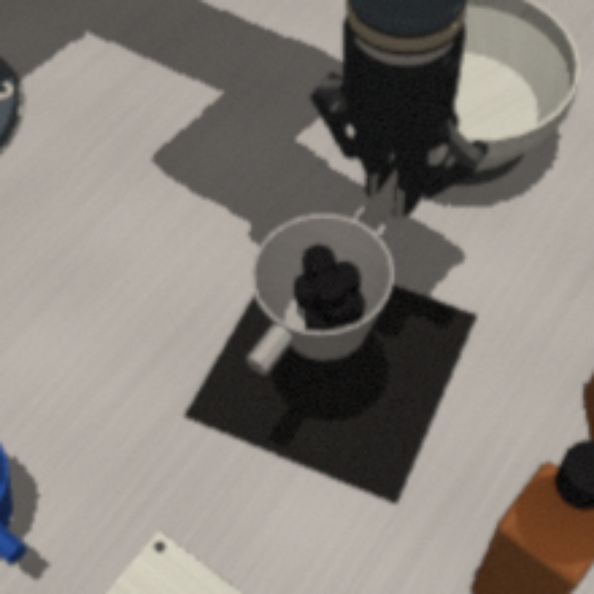

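```bash
python3 -m inch '[[1,[0.01,-0.01,-0.03],[0,0,-0.002]],[1,[0.04,-0.03,-0.08],[0,0,-0.006]],[1,[0.08,-0.06,-0.14],[0,0,-0.011]],[1,[0.13,-0.1,-0.2],[0,0,-0.018]],[1,[0.19,-0.14,-0.26],[0,0,-0.026]],[1,[0.26,-0.19,-0.32],[0,0,-0.035]],[1,[0.33,-0.24,-0.38],[0,0,-0.044]],[1,[0.4,-0.29,-0.44],[0,0,-0.053]],[1,[0.47,-0.34,-0.5],[0,0,-0.062]],[1,[0.54,-0.39,-0.55],[0,0,-0.071]],[1,[0.61,-0.44,-0.59],[0,0,-0.08]],[1,[0.68,-0.5,-0.62],[0,0,-0.089]],[1,[0.75,-0.55,-0.64],[0,0,-0.098]],[1,[0.82,-0.6,-0.66],[0,0,-0.108]],[1,[0.88,-0.65,-0.66],[0,0,-0.116]],[1,[0.92,-0.68,-0.66],[0,0,-0.121]],[1,[0.95,-0.7,-0.66],[0,0,-0.125]],[1,[0.95,-0.7,-0.66],[0,0,-0.125]]]'
python3 -c "
from kin import *
s,M=st();need([.372,.2555,.206],M,s)"
```

```text
t: 23.15
tcp_pos: [0.4418, 0.1618, 0.2053]
tool_rot: [0.382, 0.924, 0.0, 0.0]
force: [-1.9, 1.1, -4.5]
finger_gap: 0.159
t 23.15 q [ 0.113  0.36   1.839  0.     0.942 -0.673] tcp [0.4418 0.1618 0.2053] gap 0.159 F [-1.9  1.1 -4.5]
tool x yaw 135.03827665612425 
 [[-0.708  0.707  0.   ]
 [ 0.707  0.708  0.   ]
 [-0.     0.    -1.   ]]
need tool units [ 1.156  0.17  -0.007]
```

```bash
python3 -m inch '[[1,[0.02,0,0],[0,0,-0.002]],[1,[0.05,0.01,0],[0,0,-0.006]],[1,[0.1,0.02,0],[0,0,-0.011]],[1,[0.16,0.03,0],[0,0,-0.018]],[1,[0.22,0.04,0],[0,0,-0.026]],[1,[0.29,0.05,0],[0,0,-0.035]],[1,[0.36,0.06,0],[0,0,-0.044]],[1,[0.43,0.07,0],[0,0,-0.053]],[1,[0.5,0.08,0],[0,0,-0.062]],[1,[0.57,0.09,0],[0,0,-0.071]],[1,[0.64,0.1,0],[0,0,-0.08]],[1,[0.72,0.12,0],[0,0,-0.089]],[1,[0.8,0.13,0],[0,0,-0.098]],[1,[0.88,0.15,0],[0,0,-0.108]],[1,[0.94,0.16,0],[0,0,-0.116]],[1,[0.98,0.17,0],[0,0,-0.121]],[1,[1,0.17,0],[0,0,-0.125]],[1,[1,0.17,0],[0,0,-0.125]]]'
python3 - <<'E'
from kin import *
s,M=st();need([.372,.2555,.206],M,s)
for n in("scene","top"):
    a,d=snapshot(n);np.save(n+"9.npy",d);cv2.imwrite(f"pics/{n}9.png",a)
E
```

```text
t: 24.95
tcp_pos: [0.3834, 0.2443, 0.2052]
tool_rot: [-0.0, 1.0, -0.0, 0.0]
force: [-0.2, 0.1, -2.2]
finger_gap: 0.156
t 24.95 q [ 0.321  0.34   1.875 -0.     0.926 -1.25 ] tcp [0.3834 0.2443 0.2052] gap 0.156 F [-0.2  0.1 -2.2]
tool x yaw -179.9771672081712 
 [[-1.    -0.     0.001]
 [-0.     1.    -0.   ]
 [-0.001 -0.    -1.   ]]
need tool units [ 0.113  0.112 -0.008]
```

View pics/scene9.png

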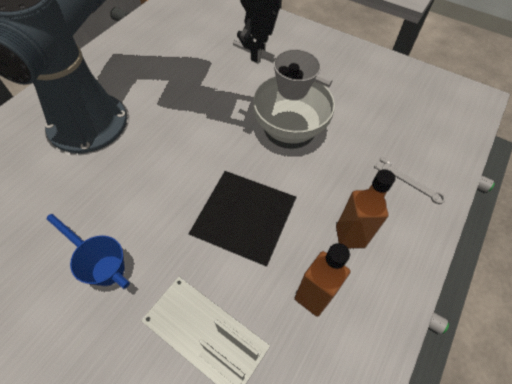

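View pics/top9.png

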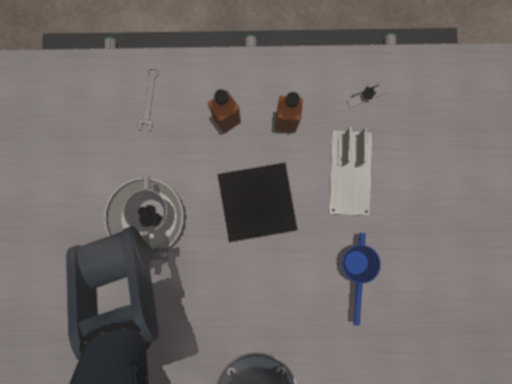

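The pan is over the bowl with all its caps (scene 297,72; top 150,213). Now I pour: a 112° roll about the handle axis.

```bash
python3 -m inch '[[1,[0.01,0,0],[0.008,0,0]],[1,[0.03,0,-0.002],[0.022,0,0]],[1,[0.05,0,-0.006],[0.042,0,0]],[1,[0.08,0.01,-0.014],[0.061,0,0]],[1,[0.11,0.016,-0.025],[0.083,0,0]],[1,[0.11,0,-0.038],[0.103,0,0]],[1,[0.11,-0.02,-0.052],[0.122,0,0]],[1,[0.11,-0.035,-0.069],[0.142,0,0]],[1,[0.11,-0.047,-0.085],[0.158,0,0]],[1,[0.11,-0.057,-0.102],[0.175,0,0]],[1,[0.11,-0.065,-0.12],[0.192,0,0]],[1,[0.11,-0.071,-0.139],[0.208,0,0]],[1,[0.11,-0.075,-0.158],[0.225,0,0]],[1,[0.11,-0.077,-0.177],[0.242,0,0]],[1,[0.11,-0.077,-0.197],[0.258,0,0]],[1,[0.11,-0.075,-0.216],[0.275,0,0]],[1,[0.11,-0.071,-0.232],[0.289,0,0]],[1,[0.11,-0.068,-0.245],[0.3,0,0]],[1,[0.11,-0.065,-0.254],[0.308,0,0]],[1,[0.11,-0.063,-0.257],[0.311,0,0]]]'
python3 -m inch '[[1,[0,0,0],[0,0,0]],[1,[0,0,0],[0,0,0]],[1,[0,0,0],[0,0,0]]]'
python3 - <<'E'
from kin import *
s,M=st();print("G",s["tcp_pos"]-.0187*M[:,2])
for n in("scene","top"):
    a,d=snapshot(n);np.save(n+"10.npy",d);cv2.imwrite(f"pics/{n}10.png",a)
    if n=="scene": cv2.imwrite("pics/s10c.png",cv2.resize(a[0:170,180:400],None,fx=3.4,fy=3.4,interpolation=cv2.INTER_CUBIC))
E
```

```text
t: 27.05
tcp_pos: [0.3733, 0.2375, 0.2292]
tool_rot: [-0.0, -0.56, 0.828, 0.001]
force: [0.2, -4.7, -0.5]
finger_gap: 0.151
t: 27.35
tcp_pos: [0.3728, 0.2381, 0.2313]
tool_rot: [-0.001, -0.56, 0.828, -0.0]
force: [0.7, -0.5, -1.7]
finger_gap: 0.158
t 27.35 q [ 0.767  1.142  1.493 -1.05   2.263 -0.468] tcp [0.3728 0.2381 0.2313] gap 0.158 F [ 0.7 -0.5 -1.7]
tool x yaw 179.98038235706989 
 [[-1.     0.002 -0.001]
 [ 0.    -0.372 -0.928]
 [-0.002 -0.928  0.372]]
G [0.37277413 0.25542638 0.2243491 ]
```

View pics/s10c.png

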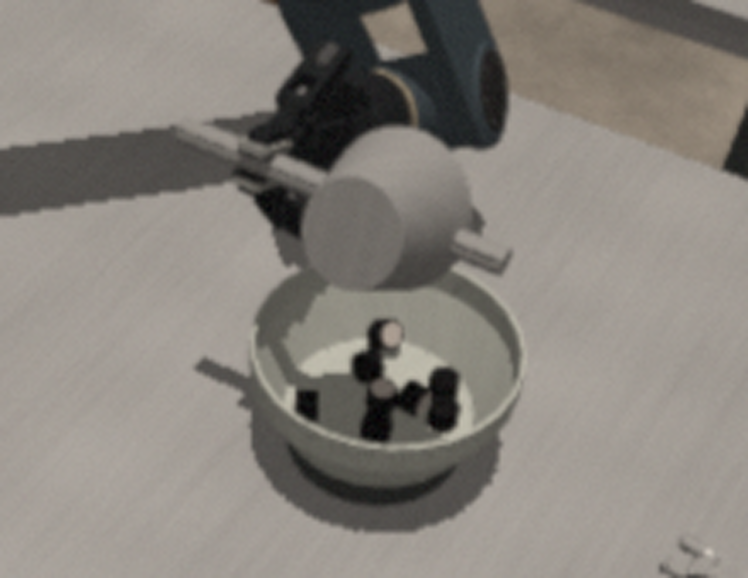

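View pics/top10.png

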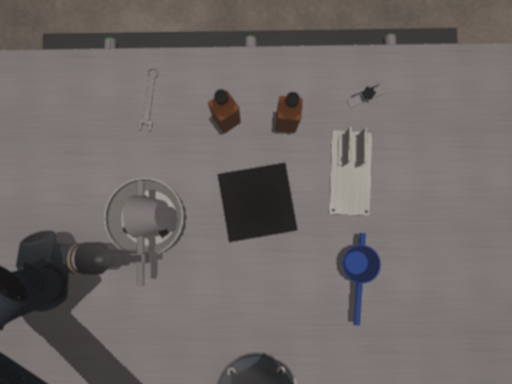

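All eight caps look to be in the bowl; in the crop they are at (388,335), (368,363), (380,390), (412,395), (443,380), (443,412), (378,425) and (307,402). I roll back upright over the bowl and check that the pan is empty.

```bash
python3 -m inch '[[1,[0,0.01,0],[-0.008,0,0]],[1,[0,0.032,-0.003],[-0.028,0,0]],[1,[0,0.058,-0.009],[-0.05,0,0]],[1,[0,0.082,-0.019],[-0.072,0,0]],[1,[0,0.105,-0.032],[-0.094,0,0]],[1,[0,0.125,-0.048],[-0.117,0,0]],[1,[0,0.143,-0.067],[-0.139,0,0]],[1,[0,0.159,-0.088],[-0.161,0,0]],[1,[0,0.171,-0.111],[-0.183,0,0]],[1,[0,0.18,-0.135],[-0.206,0,0]],[1,[0,0.185,-0.161],[-0.228,0,0]],[1,[0,0.187,-0.187],[-0.25,0,0]],[1,[0,0.186,-0.21],[-0.269,0,0]],[1,[0,0.182,-0.229],[-0.286,0,0]],[1,[0,0.178,-0.245],[-0.3,0,0]],[1,[0,0.175,-0.254],[-0.308,0,0]],[1,[0,0.173,-0.257],[-0.311,0,0]],[1,[0,0.173,-0.257],[-0.311,0,0]]]'
python3 - <<'E'
from kin import *
s,M=st();need([.512,.067,.206],M,s)
for n in("scene","top"):
    a,d=snapshot(n);np.save(n+"11.npy",d);cv2.imwrite(f"pics/{n}11.png",a)
    if n=="scene": c1=cv2.resize(a[20:150,230:360],(390,390),interpolation=cv2.INTER_CUBIC)
    else: c2=cv2.resize(a[165:265,95:195],(390,390),interpolation=cv2.INTER_CUBIC)
cv2.imwrite("pics/c11.png",np.hstack([c1,c2]))
E
```

```text
t: 29.25
tcp_pos: [0.3718, 0.2545, 0.2055]
tool_rot: [0.001, 1.0, -0.0, -0.0]
force: [0.2, 0.0, -1.8]
finger_gap: 0.153
t 29.25 q [ 3.520e-01  3.350e-01  1.883e+00 -1.000e-03  9.240e-01 -1.217e+00] tcp [0.3718 0.2545 0.2055] gap 0.153 F [ 0.2  0.  -1.8]
tool x yaw 179.91115365766973 
 [[-1.     0.002 -0.   ]
 [ 0.002  1.    -0.001]
 [ 0.    -0.001 -1.   ]]
need tool units [-1.405 -1.873 -0.003]
```

View pics/c11.png

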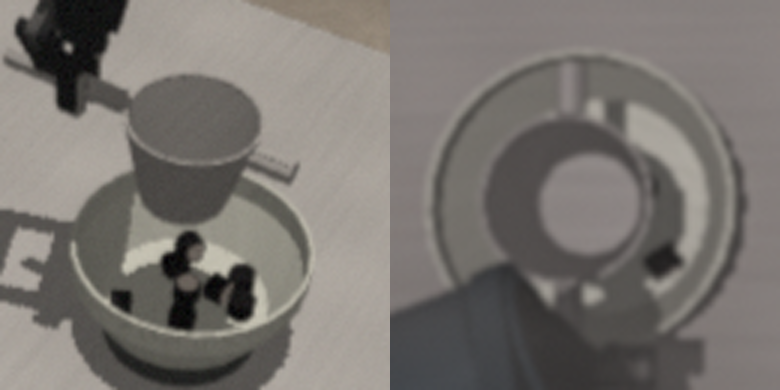

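The pan is empty (right crop, clear floor) and the caps are in the bowl. I carry the pan back to the mat.

```bash
python3 -m inch '[[1,[-0.02,-0.02,0],[0,0,0.003]],[1,[-0.06,-0.08,0],[0,0,0.01]],[1,[-0.12,-0.16,0],[0,0,0.02]],[1,[-0.19,-0.25,0],[0,0,0.033]],[1,[-0.26,-0.35,0],[0,0,0.046]],[1,[-0.33,-0.45,0],[0,0,0.059]],[1,[-0.4,-0.54,0],[0,0,0.072]],[1,[-0.47,-0.64,0],[0,0,0.085]],[1,[-0.55,-0.74,0],[0,0,0.098]],[1,[-0.62,-0.83,0],[0,0,0.11]],[1,[-0.67,-0.9,0],[0,0,0.119]],[1,[-0.7,-0.94,0],[0,0,0.125]],[1,[-0.7,-0.94,0],[0,0,0.125]]]'
python3 -c "
from kin import *
s,M=st();need([.512,.067,.206],M,s)"
```

```text
t: 30.65
tcp_pos: [0.4432, 0.1608, 0.2052]
tool_rot: [0.384, 0.923, 0.0, 0.0]
force: [0.4, -0.5, -1.7]
finger_gap: 0.159
t 30.65 q [ 0.11   0.361  1.837 -0.     0.942 -0.673] tcp [0.4432 0.1608 0.2052] gap 0.159 F [ 0.4 -0.5 -1.7]
tool x yaw 134.8762957442049 
 [[-0.706  0.709  0.001]
 [ 0.709  0.706 -0.   ]
 [-0.001  0.001 -1.   ]]
need tool units [-1.15  -0.174 -0.007]
```

```bash
python3 -m inch '[[1,[-0.03,0,0],[0,0,0.003]],[1,[-0.09,-0.01,0],[0,0,0.01]],[1,[-0.17,-0.03,0],[0,0,0.02]],[1,[-0.27,-0.05,0],[0,0,0.033]],[1,[-0.37,-0.06,0],[0,0,0.046]],[1,[-0.47,-0.08,0],[0,0,0.059]],[1,[-0.57,-0.1,0],[0,0,0.072]],[1,[-0.68,-0.12,0],[0,0,0.085]],[1,[-0.79,-0.13,0],[0,0,0.098]],[1,[-0.89,-0.15,0],[0,0,0.11]],[1,[-0.96,-0.17,0],[0,0,0.119]],[1,[-1,-0.17,0],[0,0,0.1247]],[1,[-1,-0.17,0],[0,0,0.1247]]]'
python3 -m inch '[[1,[-0.02,0.02,0.05],[0,0,0]],[1,[-0.05,0.05,0.15],[0,0,0]],[1,[-0.08,0.08,0.3],[0,0,0]],[1,[-0.1,0.1,0.45],[0,0,0]],[1,[-0.1,0.1,0.6],[0,0,0]],[1,[-0.1,0.1,0.75],[0,0,0]],[1,[-0.1,0.1,0.88],[0,0,0]],[1,[-0.1,0.1,0.97],[0,0,0]],[1,[-0.1,0.1,1],[0,0,0]],[1,[-0.1,0.1,1],[0,0,0]]]'
python3 - <<'E'
from kin import *
s,M=st();need([.512,.067,.0435],M,s)
a,d=snapshot("scene");X=cloud("scene",d).reshape(-1,3);cv2.imwrite("pics/s12.png",cv2.resize(a[80:300,120:340],None,fx=2.7,fy=2.7))
E
```

```text
t: 31.95
tcp_pos: [0.5016, 0.0784, 0.2054]
tool_rot: [0.707, 0.707, 0.001, 0.001]
force: [-0.6, 0.0, -1.6]
finger_gap: 0.156
t: 32.95
tcp_pos: [0.5111, 0.0686, 0.1049]
tool_rot: [0.707, 0.708, 0.0, -0.0]
force: [0.7, -0.6, -1.6]
finger_gap: 0.155
t 32.95 q [-0.084  0.578  1.817  0.     0.747 -0.086] tcp [0.5111 0.0686 0.1049] gap 0.155 F [ 0.7 -0.6 -1.6]
tool x yaw 90.09390264384561 
 [[-0.002  1.    -0.   ]
 [ 1.     0.002  0.   ]
 [ 0.    -0.    -1.   ]]
need tool units [-0.016  0.009  0.614]
```

View pics/s12.png

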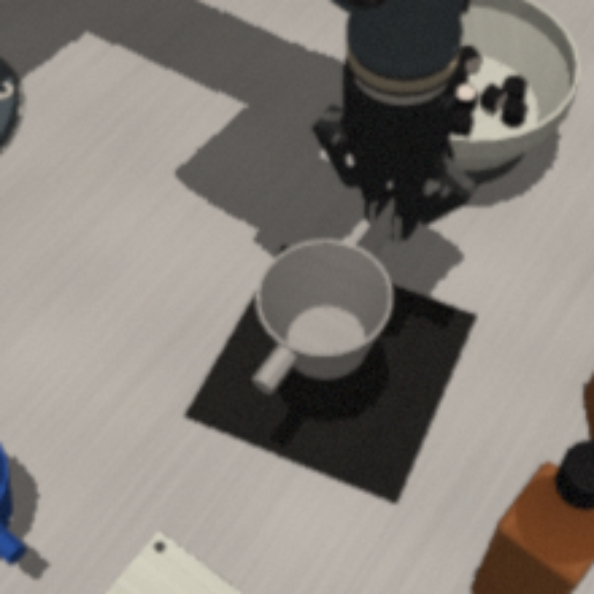

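The empty pan (crop 325,310) is over the mat. I lower it slowly to contact.

```bash
python3 -m inch '[[1,[0,0,0.05],[0,0,0]],[1,[0,0,0.12],[0,0,0]],[1,[0,0,0.2],[0,0,0]],[1,[0,0,0.3],[0,0,0]],[1,[0,0,0.4],[0,0,0]],[1,[0,0,0.48],[0,0,0]],[1,[0,0,0.54],[0,0,0]],[1,[0,0,0.57],[0,0,0]],[1,[0,0,0.59],[0,0,0]],[1,[0,0,0.59],[0,0,0]],[1,[0,0,0.59],[0,0,0]]]'
python3 -m inch '[[1,[0,0,0.01],[0,0,0]],[1,[0,0,0.02],[0,0,0]],[1,[0,0,0.02],[0,0,0]],[1,[0,0,0.02],[0,0,0]]]'
```

```text
t: 34.1
tcp_pos: [0.5116, 0.0685, 0.0466]
tool_rot: [0.707, 0.708, 0.001, 0.0]
force: [-0.0, 0.7, -1.9]
finger_gap: 0.154
t: 34.5
tcp_pos: [0.5116, 0.0685, 0.0445]
tool_rot: [0.707, 0.708, 0.001, 0.0]
force: [-0.6, 0.8, -1.5]
finger_gap: 0.152
```

```bash
python3 -m inch '[[1,[0,0,0.005],[0,0,0]],[1,[0,0,0.01],[0,0,0]],[1,[0,0,0.01],[0,0,0]],[1,[0,0,0.01],[0,0,0]]]'
python3 -m inch '[[1,[0,0,0.005],[0,0,0]],[1,[0,0,0.01],[0,0,0]],[1,[0,0,0.01],[0,0,0]],[1,[0,0,0.01],[0,0,0]]]'
```

```text
t: 34.9
tcp_pos: [0.5115, 0.0687, 0.0437]
tool_rot: [0.707, 0.708, 0.001, 0.0]
force: [-0.9, 1.8, 1.7]
finger_gap: 0.158
t: 35.3
tcp_pos: [0.5116, 0.0692, 0.0431]
tool_rot: [0.707, 0.708, 0.001, 0.0]
force: [-0.6, 4.7, 7.2]
finger_gap: 0.155
```

```bash
python3 -m inch '[[0.6,[0,0,-0.008],[0,0,0]],[0.4,[0,0,-0.008],[0,0,0]],[0,[0,0,-0.008],[0,0,0]],[-0.5,[0,0,-0.008],[0,0,0]],[-1,[0,0,-0.008],[0,0,0]],[-1,[0,0,-0.008],[0,0,0]],[-1,[0,0,-0.008],[0,0,0]],[-1,[0,0,-0.2],[0,0,0]],[-1,[0,0,-0.4],[0,0,0]],[-1,[0,0,-0.7],[0,0,0]],[-1,[0,0,-1],[0,0,0]],[-1,[0,0,-1],[0,0,0]]]'
python3 -m inch '[[-1,[-0.2,-0.2,-0.3],[0,0,0]],[-1,[-0.5,-0.5,-0.6],[0,0,0]],[-1,[-0.8,-0.8,-0.9],[0,0,0]],[-1,[-1,-1,-0.9],[0,0,0]],[-1,[-1,-1,-0.9],[0,0,0]]]'
python3 -m inch '[[-1,[-0.3,-0.2,-0.2],[0,0,0]],[-1,[-0.6,-0.2,-0.2],[0,0,0]],[-1,[-1,-0.2,-0.2],[0,0,0]],[-1,[-1,-0.2,-0.2],[0,0,0]],[-1,[-1,-0.2,-0.2],[0,0,0]]]'
python3 - <<'E'
from kin import *
s,M=st()
for n in("scene","top"):
    a,d=snapshot(n);np.save(n+"13.npy",d);cv2.imwrite(f"pics/{n}13.png",a)
    X=cloud(n,d).reshape(-1,3)
    X=X[np.hypot(X[:,0]-.511,X[:,1]+.03)<.19]
    t=X[(X[:,2]>.0715)&(X[:,2]<.078)&(np.hypot(X[:,0]-.511,X[:,1]+.03)<.06)]
    f=least_squares(lambda p:np.hypot(t[:,0]-p[0],t[:,1]-p[1])-.0485,[.511,-.03],loss="soft_l1",f_scale=.002);c=f.x
    Hn=X[(X[:,2]>.062)&(X[:,2]<.074)&(X[:,1]>c[1]+.06)&(np.abs(X[:,0]-c[0])<.03)]
    print(n,c,"rim z",np.median(t[:,2]),"handle z, slope",Hn[:,2].mean(),np.polyfit(Hn[:,1],Hn[:,2],1)[0])
    if n=="scene": c1=cv2.resize(a[60:150,240:345],(480,411),interpolation=cv2.INTER_CUBIC)
    else: c2=cv2.resize(a[170:265,95:195],(300,285),interpolation=cv2.INTER_CUBIC)
o=np.zeros((411,780,3),np.uint8);o[:,:480]=c1;o[:285,480:]=c2;cv2.imwrite("pics/c13.png",o)
E
```

```text
t: 36.5
tcp_pos: [0.5139, 0.0684, 0.1459]
tool_rot: [0.706, 0.708, 0.003, 0.003]
force: [0.7, 0.3, 0.1]
finger_gap: 0.999
t: 37.0
tcp_pos: [0.4087, -0.0329, 0.2325]
tool_rot: [0.708, 0.706, -0.0, -0.0]
force: [0.3, -0.1, 0.3]
finger_gap: 0.998
t: 37.5
tcp_pos: [0.3915, -0.1318, 0.2514]
tool_rot: [0.707, 0.707, 0.0, -0.001]
force: [0.4, -1.2, -0.1]
finger_gap: 1.004
t 37.5 q [-5.980e-01  2.110e-01  1.907e+00  1.000e-03  1.025e+00 -5.980e-01] tcp [ 0.3915 -0.1318  0.2514] gap 1.004 F [ 0.4 -1.2 -0.1]
tool x yaw 89.96591971997425 
 [[ 0.001  1.    -0.   ]
 [ 1.    -0.001  0.002]
 [ 0.002 -0.    -1.   ]]
scene [ 0.51079874 -0.02744983] rim z 0.07394389680848146 handle z, slope 0.06869750126702559 -0.00012740448713272496
top [ 0.51209778 -0.02731069] rim z 0.07374910787144917 handle z, slope 0.06856097246394158 -0.008479520241379372
```

View pics/scene13.png

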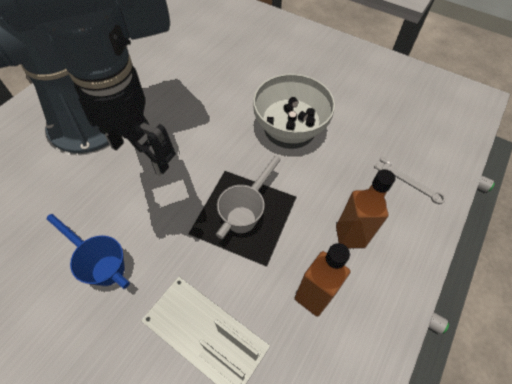

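View pics/c13.png

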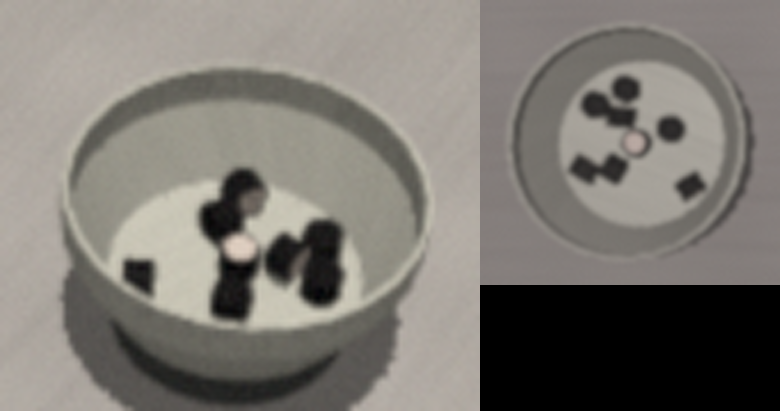

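Eight caps lie on the bowl floor. In the top crop they are at (627,88), (597,104), (622,118), (670,128), (635,143), (585,168), (612,168) and (690,186). The pan is upright and empty at scene (240,212), the bottles are untouched and the arm is clear. I let it settle and hand in.

```bash
python3 -m inch '[[-1,[0,0,0],[0,0,0]],[-1,[0,0,0],[0,0,0]],[-1,[0,0,0],[0,0,0]]]'; python3 -c "
from station import *
print(sign_off())"
```

```text
t: 37.9
tcp_pos: [0.3915, -0.1309, 0.2522]
tool_rot: [0.706, 0.708, 0.0, 0.0]
force: [0.3, -0.5, -0.3]
finger_gap: 0.998
the job is handed in; nothing more can be done
None
```

The job is done and handed in at 37.9 s of the 67 s allowed; the hand-in gave no verdict.

1. **First placing:** I lifted the pan out of the dock by its lug, stood it on the mat with the caps in it, and let go.
2. **Pour:** I took it again by the long handle and poured over the bowl by rolling the handle 112°. I then stood the empty pan back on the mat.

**Last checks:**
- **Caps:** I counted eight caps on the bowl floor in both camera views, and the pan's floor was clear.
- **Pan:** Its axis is about 17 mm from the mat's centre. Its rim is at 74 mm, as expected for a pan standing flat on the mat. The handle is level to within 0.01 rad.
- **Gripper and bottles:** The gripper is open and clear of everything. I judged the bottles unmoved by eye and did not measure them again.

No check failed. The two cameras' readings of the pan differ by about 1 mm, within the calibration.

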